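# Fish the jig's cover plates out from under the wire guard and fit them

## Task

The steel cover plates of the board jig (three or four of them) have slid under the fixed wire guard of the heated-plate station. Draw every one of them wholly out from under the guard with the hooked rod, not touching a plate with the gripper while it is under there; when all are out lay the rod back on its rubber mat, wholly on it, and then fit each plate over a pair of studs of the jig so that it drops down flush on the jig. Leave the other things on the bench where they are.

Things in the scene. Friction and masses are not known exactly. Their poses are not given: they have to be found in the camera images.
- guard: Fixed grey station with a roof of steel bars before it. Origin: middle of the open front edge, on the bench; y points inwards, z up. Bars (6 mm, gaps 39 mm) at 92 mm height, y 0 to 170, x -138 to 138 mm; the station's solid face at y = 170 (station 290 x 170 x 130 mm high); sills 12 mm high at x = -138 and 138; open at y = 0 below the roof. A plate is under the guard when its origin has y > 0.
- rod: Loose hooked rod, 150 g. Wooden handle 100 x 32 wide x 30 mm high, standing on its flat underside; a 6 mm steel rod leaves it along +x, runs level with its axis 40 mm above the underside from x = 85 to 220 mm, then bends down into a flat blade 32 mm wide (y), 4 mm thick (x), ending 4 mm above underside level. Origin: centre of handle's underside; z up. Centre of mass about x = 20 mm.
- rod_tip (a point): Middle of the lower edge of the rod's hook blade: at (220, 0, 4) mm in the rod's frame.
- mat: Fixed black rubber mat 320 (x) x 120 (y) x 2 mm thick, the rod's place. Origin: centre of its underside, on the bench; x along its length. At the start the rod lies on it, rod's origin near (-90, 0) mm, pointing along the mat's +x.
- plate1: Loose steel cover plate, 130 g, 42 (x) x 66 (y) x 6 mm (z), all alike. In its middle a black square knob 16 x 16 mm, from 6 to 26 mm height, to pull or pinch. Two through holes of 10.5 mm diameter at y = -22 and 22 mm. Origin: centre of the underside; a half turn about z makes no difference. May be absent. At the start it lies flat under the guard.
- plate2: Loose steel cover plate, 130 g, 42 (x) x 66 (y) x 6 mm (z), all alike. In its middle a black square knob 16 x 16 mm, from 6 to 26 mm height, to pull or pinch. Two through holes of 10.5 mm diameter at y = -22 and 22 mm. Origin: centre of the underside; a half turn about z makes no difference. May be absent. At the start it lies flat under the guard.
- plate3: Loose steel cover plate, 130 g, 42 (x) x 66 (y) x 6 mm (z), all alike. In its middle a black square knob 16 x 16 mm, from 6 to 26 mm height, to pull or pinch. Two through holes of 10.5 mm diameter at y = -22 and 22 mm. Origin: centre of the underside; a half turn about z makes no difference. May be absent. At the start it lies flat under the guard.
- plate4: Loose steel cover plate, 130 g, 42 (x) x 66 (y) x 6 mm (z), all alike. In its middle a black square knob 16 x 16 mm, from 6 to 26 mm height, to pull or pinch. Two through holes of 10.5 mm diameter at y = -22 and 22 mm. Origin: centre of the underside; a half turn about z makes no difference. May be absent. At the start it lies flat under the guard.
- jig: Fixed aluminium jig, block 180 (x) x 200 (y) x 20 mm high, origin at centre of underside. Four stations in a square, 85 mm apart in x and 100 mm in y; each has two upright studs, 8 mm diameter, 12 mm high above the jig's top (top 2 mm tapered), at y = -22 and 22 mm from the station's centre (jig axes). Any plate fits any station, one on each.
- station1 (a point): Centre of station 1 of the jig on the jig's top face (20 mm above the bench), midway between its two studs; at (-42.5, 50) mm in the jig's frame.
- station2 (a point): Centre of station 2 of the jig on the jig's top face (20 mm above the bench), midway between its two studs; at (42.5, 50) mm in the jig's frame.
- station3 (a point): Centre of station 3 of the jig on the jig's top face (20 mm above the bench), midway between its two studs; at (-42.5, -50) mm in the jig's frame.
- station4 (a point): Centre of station 4 of the jig on the jig's top face (20 mm above the bench), midway between its two studs; at (42.5, -50) mm in the jig's frame.
- tub: Bystander: small clear open tub 90 x 70 x 35 mm. Origin at centre of underside.
- slab: Bystander: flat black device 70 x 142 x 9 mm. Origin at centre of underside.
- cell: Bystander: flat grey battery 40 x 60 x 6 mm. Origin at centre of underside.
- jar: Bystander: small jar, diameter 42, 38 mm high. Origin at centre of underside.
- brush: Bystander: small brush 150 mm long lying flat. Origin about its middle.
Things that resemble listed ones, but are neither listed nor needed, are in the scene too. Leave any pink, turquoise or yellow look-alike of the plate2 alone.

How it is judged:
On the way, in this order (a step that is already met when the one before it is completed fails the run):
1. every plate has been drawn out from under the guard (y of each of plate1, plate2, plate3, plate4 in the frame of guard below -0.03 m), for 0.2 s.
2. the hooked rod lies back on its mat, let go (x of rod in the frame of mat between -0.16 and 0.16 m and y of rod in the frame of mat between -0.06 and 0.06 m and x of rod_tip in the frame of mat between -0.16 and 0.16 m and y of rod_tip in the frame of mat between -0.06 and 0.06 m and height (world z) of each of rod, rod_tip below 0.03 m and contact force between the fingers and rod below 0.1 N and linear speed of rod below 0.02 m/s), for 0.2 s.
At the end, for the whole second after the job is handed in: Every plate present lies flush on the jig over the studs of some station (within 5 mm of the station's centre, less than 2.5 mm above the jig's top, level), at rest; the rod lies released on its mat, handle middle and hook both over the mat (all of step 2 and ((horizontal distance between plate1 and station1 below 0.005 m and z of plate1 in the frame of station1 below 0.0025 m and angle between plate1's own z axis and vertical below 0.06 rad) or (horizontal distance between plate1 and station2 below 0.005 m and z of plate1 in the frame of station2 below 0.0025 m and angle between plate1's own z axis and vertical below 0.06 rad) or (horizontal distance between plate1 and station3 below 0.005 m and z of plate1 in the frame of station3 below 0.0025 m and angle between plate1's own z axis and vertical below 0.06 rad) or (horizontal distance between plate1 and station4 below 0.005 m and z of plate1 in the frame of station4 below 0.0025 m and angle between plate1's own z axis and vertical below 0.06 rad)) and ((horizontal distance between plate2 and station1 below 0.005 m and z of plate2 in the frame of station1 below 0.0025 m and angle between plate2's own z axis and vertical below 0.06 rad) or (horizontal distance between plate2 and station2 below 0.005 m and z of plate2 in the frame of station2 below 0.0025 m and angle between plate2's own z axis and vertical below 0.06 rad) or (horizontal distance between plate2 and station3 below 0.005 m and z of plate2 in the frame of station3 below 0.0025 m and angle between plate2's own z axis and vertical below 0.06 rad) or (horizontal distance between plate2 and station4 below 0.005 m and z of plate2 in the frame of station4 below 0.0025 m and angle between plate2's own z axis and vertical below 0.06 rad)) and ((horizontal distance between plate3 and station1 below 0.005 m and z of plate3 in the frame of station1 below 0.0025 m and angle between plate3's own z axis and vertical below 0.06 rad) or (horizontal distance between plate3 and station2 below 0.005 m and z of plate3 in the frame of station2 below 0.0025 m and angle between plate3's own z axis and vertical below 0.06 rad) or (horizontal distance between plate3 and station3 below 0.005 m and z of plate3 in the frame of station3 below 0.0025 m and angle between plate3's own z axis and vertical below 0.06 rad) or (horizontal distance between plate3 and station4 below 0.005 m and z of plate3 in the frame of station4 below 0.0025 m and angle between plate3's own z axis and vertical below 0.06 rad)) and ((horizontal distance between plate4 and station1 below 0.005 m and z of plate4 in the frame of station1 below 0.0025 m and angle between plate4's own z axis and vertical below 0.06 rad) or (horizontal distance between plate4 and station2 below 0.005 m and z of plate4 in the frame of station2 below 0.0025 m and angle between plate4's own z axis and vertical below 0.06 rad) or (horizontal distance between plate4 and station3 below 0.005 m and z of plate4 in the frame of station3 below 0.0025 m and angle between plate4's own z axis and vertical below 0.06 rad) or (horizontal distance between plate4 and station4 below 0.005 m and z of plate4 in the frame of station4 below 0.0025 m and angle between plate4's own z axis and vertical below 0.06 rad)) and linear speed of each of plate1, plate2, plate3, plate4 below 0.02 m/s); the robot touches nothing.
It fails at once if a plate touched with the gripper's fingers while it is under the guard ((contact force between the fingers and plate1 above 0.5 N and y of plate1 in the frame of guard above 0 m) or (contact force between the fingers and plate2 above 0.5 N and y of plate2 in the frame of guard above 0 m) or (contact force between the fingers and plate3 above 0.5 N and y of plate3 in the frame of guard above 0 m) or (contact force between the fingers and plate4 above 0.5 N and y of plate4 in the frame of guard above 0 m)).
It fails at once if a bystander moved more than 40 mm from its place (distance of any of tub, slab, cell, jar, brush from where it was at the start of the episode above 0.04 m).
Of plate1, plate2, plate3, plate4 only 3 to 4 are there at a start; the rules pass over those that are not, and their reading is None.
At some moment in a run one of plate1, plate2, plate3, plate4 may be knocked a few centimetres aside while the robot is not near it.
Once in a run the grip may slacken for a moment while it holds something.
It also fails if it takes over 210 s, if anything falls off the work surface, if the arm or the gripper's body presses on something with over 40 N, if the wrist force passes 120 N, or if a joint passes its speed limit or range.

## Robot

A 6-joint arm with a two-finger parallel gripper is mounted at the origin on the work surface. World frame = base frame: x ahead of the robot, y to its left, z up, the work surface at z = 0. Lengths are in m, angles in rad, forces in N, time in s.
With the tool pointing down it reaches from about 0.425 to 1.125 m from the base axis. Payload 14.9 kg.
Tool frame: the origin (TCP) lies on the centre line of the jaws, within the pads' length; the fingertips stand 11 mm ahead of it and the grasp point (between the pads) lies 8 mm behind it; z points along the fingers, y is the direction in which the jaws open and shut (so a half turn about z gives the same grasp; the last joint's range is limited). The gripper opens to 91 mm and grips with 3 to 60 N. Pads are 32 mm wide; open, the fingers measure 118 mm over their backs; the gripper's body (76 mm by 178 mm) begins 60 mm behind the grasp point.
Start: joints at [1.296, 0.379, 1.734, -0, 1.028, -0.033], TCP at [0.168, 0.68, 0.225] pointing down, gripper open.
Joint ranges: [-2.77, 2.77], [-0.74, 2.19], [0, 2.66], [-1.06, 4.2], [0.31, 2.87], [-3.08, 3.08]. Speed limits (rad/s): [1.89, 1.89, 2.39, 3.14, 3.14, 3.14].

## Interface

Orientations are given as [roll, pitch, yaw] about the fixed x, y, z axes, in that order (R = Rz(yaw) Ry(pitch) Rx(roll)).
In Python, from station import sensors, capture, get_calibration, job gives the robot as it stands.
- The arm moves only by the shell command python3 -m creep 'ROWS'. ROWS is JSON, a list that holds one entry, the list of rows, each a list of 5 numbers: the shift along the world's x, y, z in cm, then the turn about the world's z in degrees, then the gripper command: -1 is shut, 1 is fully open, values between are in proportion. A call has exactly 5 rows; each row shifts and turns the commanded pose from where the row before left it; what a row does not reach is not made up. A row lasts 1/8 s, in which the tool goes at most 62.5 mm and 10.7 degrees, less where a joint would pass 70% of its speed; a pose out of reach is approached as far as the arm can. A call is refused whole if a number of a shift passes 6.25 or a number of a turn 10.7, either way. A call with a gripper value outside its range is refused whole. The fingers move at their own pace and stop on an object; the grip force is fixed at half the most. Time passes only in rows, so rows that do not move let the fingers close, or fill a call up. It gives the time, the measured TCP pose, the force and the opening at its end, in the units of the state.
- sensors.get_state(): the state, without advancing time (a new reading comes with each control period).
- capture(name): name is "side" or "top" or "wrist"; returns the picture (400x640x3 uint8, red, green, blue); there is no depth.
- get_calibration(name): a dict with "camera_matrix" (3x3 intrinsics, pixels), "R" (3x3) and "t" (3): a world point X has camera coordinates R X + t; the wrist camera has in their place "hand_eye" (4x4, takes a point from camera to tool coordinates, whose origin is the TCP and whose axes are the flange's). Camera axes: x right, y down, z forward; pixel columns grow to the right and rows downward; lengths in m; the calibration is good to about 2 mm. A picture is of the moment at which its call begins: read the wrist's pose just before it. get_calibration takes no time and is no camera call.
- job.close_job(): hands the job in, once; it reports no verdict.
The state is a dict: "clock": time; "joint_pos": joint angles; "dq": joint speeds; "tau": joint torques, N m; "position": TCP position; "tool_rot": TCP orientation; "force": force on the tool from outside, world axes, zero at the start; "ft_torque": the same for the moment, N m; "width": finger opening in m.
Only numpy, scipy, OpenCV 4.12 (cv2) and the standard library are available. Lean on these libraries where they do the work, as an engineer would, in place of code of your own. Each camera call takes 0.05 s, during which the arm holds its last target.

## Working session

There is one attempt and no reset: what is moved stays moved. The work goes in short steps, Python scripts to look and compute and a shell command to move; the robot and the scene stay as the last step left them, time stands still between calls to the robot, and variables do not carry over. Pictures are saved under pics/ and viewed, and the job is handed in when it is done.

```bash
ls; mkdir -p pics
python3 - <<'E'
from station import sensors, capture, get_calibration, job
import cv2
print(sensors.get_state())
for n in ["top","side","wrist"]:
    im=capture(n); cv2.imwrite(f"pics/{n}0.png",im[:,:,::-1]); print(n,get_calibration(n))
E
```

```text
pics
{'clock': 0.0, 'joint_pos': array([ 1.29570191e+00,  3.79395389e-01,  1.73477340e+00, -3.96015526e-05,
        1.02848481e+00, -3.32957630e-02]), 'dq': array([-0.00139707,  0.00056652,  0.00010912,  0.00031215, -0.00086908,
        0.00094021]), 'tau': array([ 1.53290068e-03, -7.63743067e+01, -4.34372807e+01,  6.51049381e-02,
        4.23988898e-02, -8.63640798e-05]), 'position': array([0.16752332, 0.6792708 , 0.22430111]), 'tool_rot': array([-3.14053117e+00, -1.43926797e-06,  2.89981446e+00]), 'force': array([-0.03256481,  0.1715196 , -0.00638468]), 'ft_torque': array([-0.0257904 , -0.00595548,  0.03888647]), 'width': 0.09093241452267899}
top {'camera_matrix': array([[489.47418067,   0.        , 318.3390711 ],
       [  0.        , 489.47418067, 202.81047196],
       [  0.        ,   0.        ,   1.        ]]), 'R': array([[ 1.74818201e-02, -9.99847100e-01, -4.03134559e-04],
       [-9.95613929e-01, -1.73707393e-02, -9.19302047e-02],
       [ 9.19091458e-02,  2.00847368e-03, -9.95765371e-01]]), 't': array([0.14608614, 0.54977656, 1.53496588])}
side {'camera_matrix': array([[38
[... 181 characters left out ...]
9,  0.0026772 ],
       [-0.31182436, -0.63691167, -0.70505964],
       [ 0.3134151 ,  0.63157521, -0.70914296]]), 't': array([-0.42787732,  0.29621219,  0.89823475])}
wrist {'camera_matrix': array([[298.59239613,   0.        , 314.19835848],
       [  0.        , 298.59239613, 196.90730473],
       [  0.        ,   0.        ,   1.        ]]), 'hand_eye': array([[ 8.12254531e-04, -9.71774342e-01, -2.35910935e-01,
         6.56113753e-02],
       [ 9.99999280e-01,  9.97701210e-04, -6.66719797e-04,
         2.34148344e-04],
       [ 8.83269817e-04, -2.35910223e-01,  9.71774452e-01,
        -1.59650723e-01],
       [ 0.00000000e+00,  0.00000000e+00,  0.00000000e+00,
         1.00000000e+00]])}
```

View pics/top0.png

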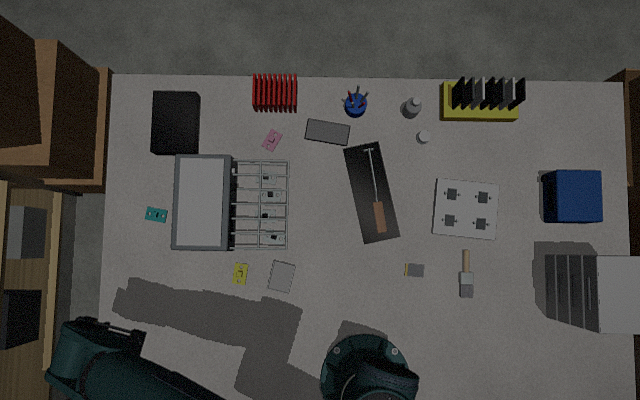

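View pics/side0.png

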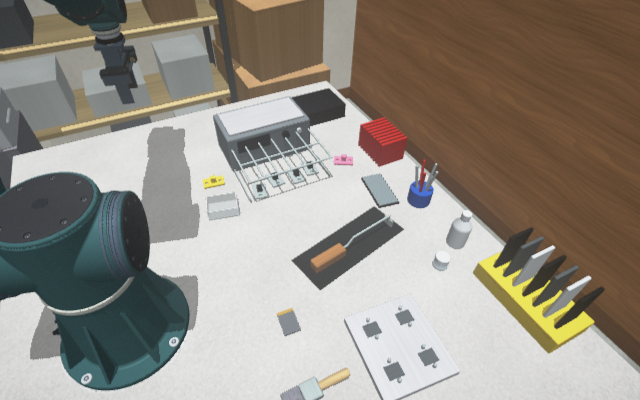

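View pics/wrist0.png

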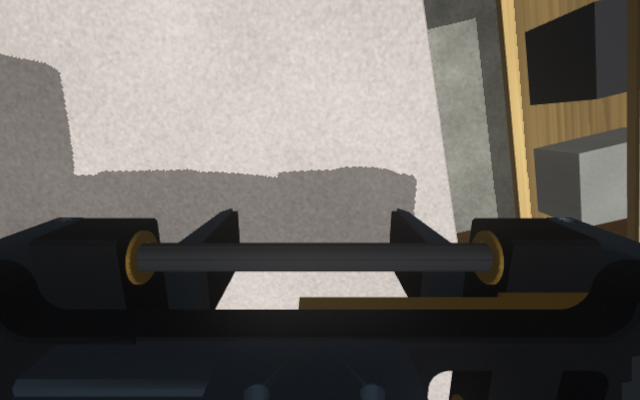

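The top view shows the guard, opening to the right, at (230-290,160-250). The plates have dark knobs near (267,178), (270,195), (265,215) and (274,237). The rod lies on its mat at (370,190) and the jig is at (466,210). The look-alikes are pink (272,140), turquoise (156,214) and yellow (240,272). I'll enlarge the guard, mat and jig.

```bash
cat > h.py <<'E'
import numpy as np, cv2
from station import sensors, capture, get_calibration, job
from scipy.spatial.transform import Rotation as Rn
def cam(n,st=None):
    c=get_calibration(n); K=c["camera_matrix"]
    if n!="wrist": return K,c["R"],c["t"]
    T=np.eye(4);T[:3,:3]=Rn.from_euler("xyz",st["tool_rot"]).as_matrix();T[:3,3]=st["position"]
    C=np.linalg.inv(T@c["hand_eye"]); return K,C[:3,:3],C[:3,3]
def ray(n,uv,z,st=None):
    K,R,t=cam(n,st); uv=np.atleast_2d(np.array(uv,float))
    d=np.c_[uv,np.ones(len(uv))]@np.linalg.inv(K).T@R; o=-R.T@t
    s=(z-o[2])/d[:,2]; return o+d*s[:,None]
def proj(n,P,st=None):
    K,R,t=cam(n,st); P=np.atleast_2d(P); q=(P@R.T+t)@K.T; return q[:,:2]/q[:,2:]
def crop(im,x0,y0,x1,y1,f,name): cv2.imwrite(name,cv2.resize(im[y0:y1,x0:x1,::-1],None,fx=f,fy=f,interpolation=cv2.INTER_CUBIC))
def shot(n,tag):
    st=sensors.get_state(); im=capture(n); cv2.imwrite(f"pics/{tag}.png",im[:,:,::-1]); return st,im
E
python3 - <<'E'
from h import *
im=cv2.imread("pics/top0.png")[:,:,::-1]
crop(im,225,150,300,256,5,"pics/g.png"); crop(im,340,135,505,250,4,"pics/m.png")
im=cv2.imread("pics/side0.png")[:,:,::-1]
crop(im,225,130,345,210,6,"pics/gs.png")
E
```

```text
(no output)
```

View pics/g.png

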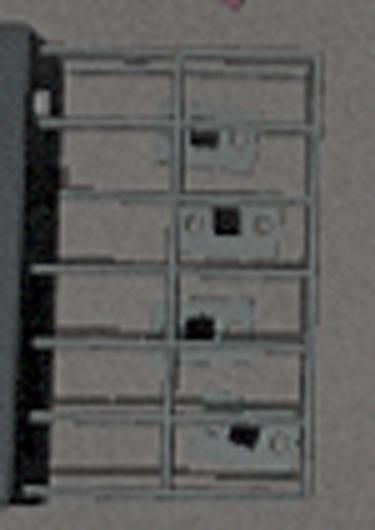

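View pics/gs.png

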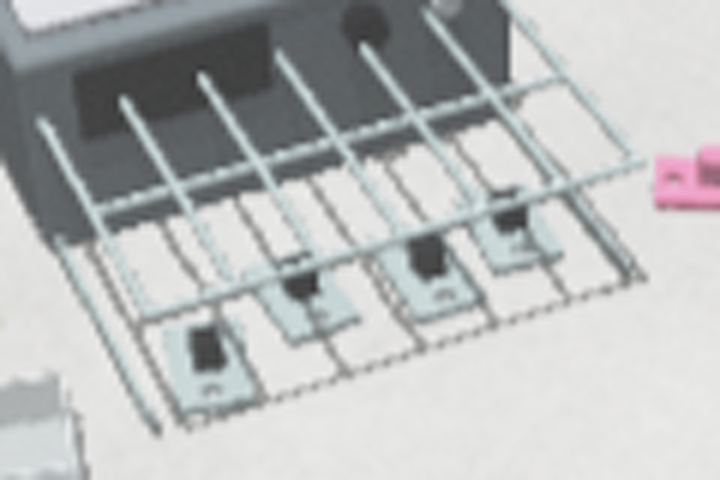

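View pics/m.png

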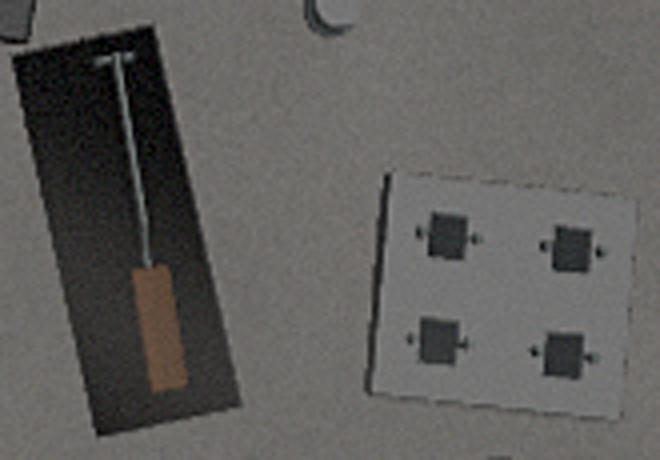

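Four plates lie under the guard with their long axes roughly along guard y, and the knobs show dark. The jig shows four stations at crop (447,237), (572,250), (440,341) and (564,356). Next I'll measure everything.

Run:
```python
from h import *
np.set_printoptions(precision=4,suppress=True)
g=np.array([[225+315/5,150+55/5],[225+305/5,150+492/5]])
G=ray("top",g,0.092); print("front bar ends",G,np.linalg.norm(G[1]-G[0]))
m=G.mean(0); ax=(G[0]-G[1])[:2];ax/=np.linalg.norm(ax)
# y inward: world +y approx
yv=np.array([-ax[1],ax[0]]); 
if yv[1]<0: yv=-yv
xv=np.array([yv[1],-yv[0]]); print("guard origin",m,"x",xv,"y",yv,np.degrees(np.arctan2(yv[1],yv[0])))
kn=np.array([[204,140],[227,221],[200,328],[243,435]])/5+[225,150]
K=ray("top",kn,0.026)
print("knobs world",K)
for k in K: print("guard frame",(k[:2]-m[:2])@xv,(k[:2]-m[:2])@yv)
# side knob tops
ks=np.array([[513,196],[430,238],[302,262],[208,330]])/6+[225,130]
print("side", ray("side",ks,0.026))
# mat
M=ray("top",np.array([[14,58],[155,26],[241,405],[98,436]])/4+[340,135],0.002); print("mat",M, M.mean(0),np.linalg.norm(np.diff(M,axis=0),axis=1))
H=ray("top",np.array([[133,268],[170,265],[187,386],[151,392]])/4+[340,135],0.030);print("handle",H,H.mean(0),np.linalg.norm(np.diff(H,axis=0),axis=1))
B=ray("top",np.array([[115,58]])/4+[340,135],0.043);print("blade top",B,B-H.mean(0))
J=ray("top",np.array([[390,172],[638,198],[622,418],[368,394]])/4+[340,135],0.02);print("jig",J,J.mean(0),np.linalg.norm(np.diff(J,axis=0),axis=1))
```

```text
front bar ends [[0.6685 0.2511 0.092 ]
 [0.4008 0.2509 0.092 ]] 0.267664524756911
guard origin [0.5346 0.251  0.092 ] x [1.     0.0006] y [-0.0006  1.    ] 90.03296118473875
knobs world [[0.6239 0.3252 0.026 ]
 [0.572  0.3091 0.026 ]
 [0.5033 0.3245 0.026 ]
 [0.4359 0.2954 0.026 ]]
guard frame 0.08930904455742301 0.07418759836575956
guard frame 0.037402509608770944 0.0581103193427886
guard frame -0.031295508240610226 0.07350163651632599
guard frame -0.09869405362699166 0.0444481311731146
side [[0.6369 0.3256 0.026 ]
 [0.5802 0.3133 0.026 ]
 [0.5096 0.3256 0.026 ]
 [0.4446 0.2972 0.026 ]]
mat [[ 0.7257  0.0765  0.002 ]
 [ 0.7543 -0.0385  0.002 ]
 [ 0.4459 -0.1095  0.002 ]
 [ 0.4191  0.0052  0.002 ]] [ 0.5862 -0.0166  0.002 ] [0.1185 0.3164 0.1178]
handle [[ 0.5523 -0.0188  0.03  ]
 [ 0.5553 -0.0482  0.03  ]
 [ 0.4594 -0.0621  0.03  ]
 [ 0.4542 -0.0337  0.03  ]] [ 0.5053 -0.0407  0.03  ] [0.0295 0.0968 0.0289]
blade top [[ 0.7187 -0.0018  0.043 ]] [[0.2134 0.0389 0.013 ]]
jig [[ 0.6344 -0.2258  0.02  ]
 [ 0.6168 -0.4246  0.02  ]
 [ 0.4404 -0.409   0.02  ]
 [ 0.4559 -0.2074  0.02  ]] [ 0.5369 -0.3167  0.02  ] [0.1996 0.177  0.2022]
```

```bash
python3 -m creep '[[[2.35,-4.78,0,-10.4,1],[2.35,-4.78,0,-10.4,1],[2.35,-4.78,0,-10.4,1],[2.35,-4.78,0,-10.4,1],[2.35,-4.78,0,-10.4,1]]]'; python3 -m creep '[[[2.35,-4.78,0,-10.4,1],[2.35,-4.78,0,-10.4,1],[2.35,-4.78,0,-10.4,1],[2.35,-4.78,0,-10.4,1],[2.35,-4.78,0,-10.4,1]]]'; python3 -m creep '[[[2.35,-4.78,0,-10.4,1],[2.35,-4.78,0,-10.4,1],[2.35,-4.78,0,-10.4,1],[2.35,-4.78,0,-10.4,1],[2.35,-4.78,0,-10.4,1]]]'; python3 -m creep '[[[0,0,0,0,1],[0,0,0,0,1],[0,0,0,0,1],[0,0,0,0,1],[0,0,0,0,1]]]'
python3 - <<'E'
from h import *
st,im=shot("wrist","w1"); print(st["position"],st["tool_rot"])
E
```

```text
clock: 0.78
position: [0.2856, 0.439, 0.2249]
tool_rot: [3.142, 0.0, 1.987]
force: [0.7, -0.3, 0.4]
width: 0.091
clock: 1.4
position: [0.4031, 0.2, 0.225]
tool_rot: [3.141, -0.0, 1.079]
force: [0.0, 0.4, 0.8]
width: 0.0913
clock: 2.02
position: [0.5206, -0.0391, 0.2249]
tool_rot: [-3.142, -0.0, 0.171]
force: [0.8, 1.5, 0.3]
width: 0.0911
clock: 2.65
position: [0.52, -0.0368, 0.225]
tool_rot: [3.142, -0.0, 0.178]
force: [-0.0, -0.4, 0.1]
width: 0.0917
[ 0.52002002 -0.03684517  0.22503011] [ 3.14155779e+00 -1.51526944e-04  1.78192904e-01]
```

View pics/w1.png

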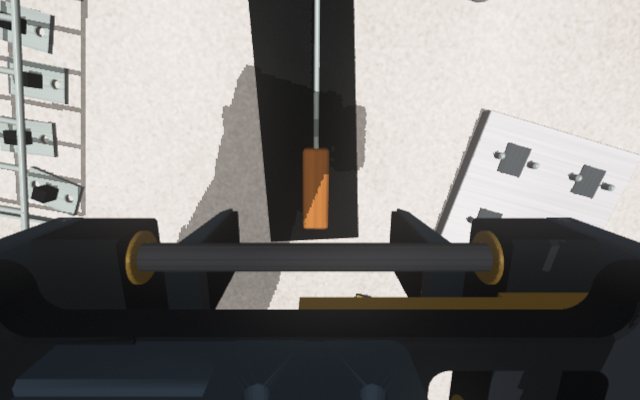

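The handle is at (303-328, 149-229) and the rod runs vertically at x≈317, so it's aligned with the tool. Now I'll cast rays.

Run:
```python
from h import *
st=sensors.get_state(); im=cv2.imread("pics/w1.png")
hsv=cv2.cvtColor(im,cv2.COLOR_BGR2HSV)
m=cv2.inRange(hsv,(3,100,60),(25,255,255)); m[240:]=0
ys,xs=np.nonzero(m); r=cv2.minAreaRect(np.c_[xs,ys].astype(np.float32)); print(r)
print("handle corners",ray("wrist",cv2.boxPoints(r),0.03,st)); c=ray("wrist",[r[0]],0.03,st)[0]; print(c)
a=ray("wrist",[[317,5],[317,130]],0.043,st); print(a, np.degrees(np.arctan2(*(a[0]-a[1])[[1,0]])))
print("tcp->",c[:2]-st["position"][:2], "yaw",np.degrees(st["tool_rot"][2]))
crop(im[:,:,::-1],0,0,100,240,3,"pics/w1g.png")
```

```text
((314.0, 193.5), (91.0, 366.0), 90.0)
handle corners [[ 0.52066941  0.18158487  0.03      ]
 [ 0.59713919 -0.24181796  0.03      ]
 [ 0.48783294 -0.27832516  0.03      ]
 [ 0.405628    0.17755768  0.03      ]]
[ 0.50486618 -0.03975638  0.03      ]
[[ 0.70225585 -0.00722686  0.043     ]
 [ 0.58003074 -0.02958962  0.043     ]] 10.368368369363774
tcp-> [-0.015177  -0.0028039] yaw 10.194914277542866
```

View pics/w1g.png

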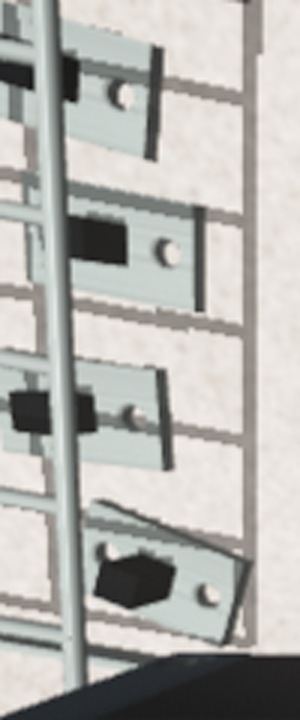

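```bash
python3 -m creep '[[[0,-0.37,-5,0,1],[0,0,-5,0,1],[0,0,-5,0,1],[0,0,-3.7,0,1],[0,0,-2,0,1]]]'; python3 -m creep '[[[0,0,0,0,1],[0,0,0,0,-1],[0,0,0,0,-1],[0,0,0,0,-1],[0,0,0,0,-1]]]';python3 -m creep '[[[0,0,0,0,-1],[0,0,0,0,-1],[0,0,2,0,-1],[0,0,2,0,-1],[0,0,0,0,-1]]]'
python3 - <<'E'
from h import *
st,im=shot("wrist","w2"); print(st["position"],st["tool_rot"],st["width"],st["force"])
E
```

```text
clock: 3.32
position: [0.5192, -0.0408, 0.016]
tool_rot: [-3.141, 0.002, 0.177]
force: [-0.2, -0.6, -0.7]
width: 0.0913
clock: 3.95
position: [0.5203, -0.0411, 0.0183]
tool_rot: [3.141, -0.001, 0.177]
force: [0.2, -0.2, -0.1]
width: 0.0538
clock: 4.58
position: [0.5209, -0.0412, 0.0588]
tool_rot: [3.141, -0.002, 0.177]
force: [-0.1, 0.1, -2.1]
width: 0.0318
[ 0.52085486 -0.04115902  0.05880434] [ 3.14100141e+00 -1.98176561e-03  1.77016201e-01] 0.031796276250059645 [-0.08390222  0.12832426 -2.11640536]
```

View pics/w2.png

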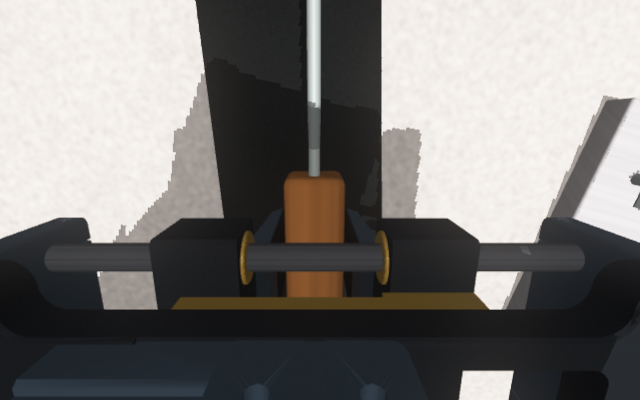

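Run:
```python
from h import *
st=sensors.get_state()
p=ray("wrist",[[314,172]],0.0725,st)[0]; yaw=st["tool_rot"][2]
u=np.array([np.cos(yaw),np.sin(yaw)]);v=np.array([-u[1],u[0]])
d=p[:2]-st["position"][:2]; print("handle front ahead of tcp",d@u,"lateral",d@v)
a=ray("wrist",[[314,5],[314,165]],0.0825+.003,st);d=(a[:,:2]-st["position"][:2]);print(d@u,d@v)
```

```text
handle front ahead of tcp 0.04374103736557435 lateral 1.5014533105322015e-05
[0.11214937 0.04889896] [6.54484677e-05 2.39581393e-05]
```

```bash
python3 -m creep '[[[1.3,0.2,0,10,-1],[1.3,0.2,0,10,-1],[1.3,0.2,0,10,-1],[1.3,0.2,0,10,-1],[1.3,0.2,0,10,-1]]]'; python3 -m creep '[[[1.3,0.2,0,10,-1],[1.3,0.2,0,10,-1],[1.2,0.2,0,9.9,-1],[0,0,-0.9,0,-1],[0,0,0,0,-1]]]'
python3 - <<'E'
from h import *
st,im=shot("wrist","w3"); print(st["position"],st["tool_rot"],st["width"],st["force"])
st,im=shot("top","t3"); crop(im,225,140,385,260,5,"pics/t3c.png")
E
```

```text
clock: 5.25
position: [0.5848, -0.0309, 0.0566]
tool_rot: [-3.14, 0.001, 1.056]
force: [-0.5, -0.3, -2.0]
width: 0.0318
clock: 5.88
position: [0.6216, -0.025, 0.0471]
tool_rot: [-3.139, -0.0, 1.568]
force: [0.1, 0.5, -2.0]
width: 0.0316
[ 0.62159412 -0.02499907  0.04712892] [-3.13880071e+00 -2.06508589e-04  1.56775534e+00] 0.03158902490765859 [ 0.13938316  0.47320107 -1.9557992 ]
```

View pics/w3.png

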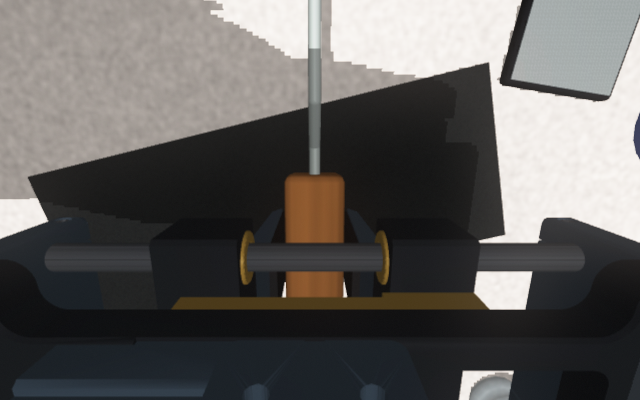

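View pics/t3c.png

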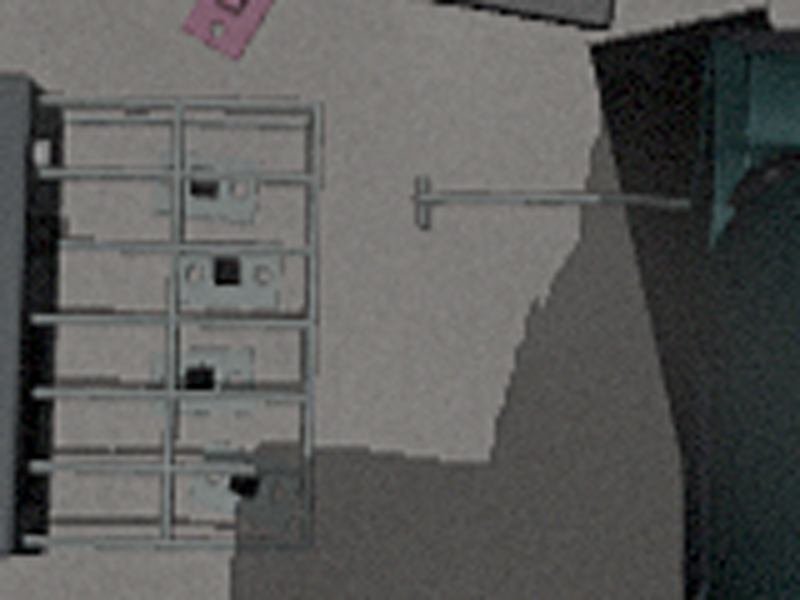

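The top view shows the blade at crop (423,202), facing the guard squarely. I'll compute the blade position relative to the knobs.

```bash
cat > kn.py <<'E'
from h import *
def knobs(im,x0=225,x1=345,y0=155,y1=255):
    # dark compact blobs, near-black vs surroundings
    g=cv2.cvtColor(im,cv2.COLOR_RGB2GRAY)[y0:y1,x0:x1]
    big=cv2.resize(g,None,fx=4,fy=4,interpolation=cv2.INTER_CUBIC)
    m=(big<45).astype(np.uint8)
    n,l,s,c=cv2.connectedComponentsWithStats(m)
    out=[]
    for i in range(1,n):
        w,h,a=s[i,2],s[i,3],s[i,4]
        if 150<a<900 and w<40 and h<40: out.append(((c[i]-1.5)/4+[x0,y0],a,w,h))
    return out
E
python3 - <<'E'
from kn import *
np.set_printoptions(precision=4,suppress=True)
im=cv2.imread("pics/t3.png")[:,:,::-1]
for c,a,w,h in knobs(im): print(c,a,w,h,ray("top",[c],0.026)[0])
st=sensors.get_state()
b=np.array([[423,180],[423,228],[423,202]])/5+[225,140]
B=ray("top",b,st["position"][2]-.016+.040);print(B, B[2]-st["position"])
E
```

```text
[269.759  193.9744] 347 19 21 [0.5727 0.3112 0.026 ]
[264.4071 215.4872] 343 23 17 [0.5036 0.3264 0.026 ]
[273.6394 236.7464] 313 24 18 [0.4367 0.2953 0.026 ]
[[0.626  0.1842 0.0722]
 [0.5959 0.1836 0.0722]
 [0.6122 0.1839 0.0722]] [-0.01   0.209  0.024]
```

Run:
```python
from h import *
np.set_printoptions(precision=4,suppress=True)
st={"position":np.array([0.52002,-0.036845,0.22503]),"tool_rot":np.array([3.14156,0,.17819])}
# knob tops in w1
print(ray("wrist",np.array([[98,240],[52,412],[140,583]])/3,0.026,st))
im=cv2.imread("pics/side0.png")[:,:,::-1]
print("rod in top",ray("top",[[363,181],[330,180]],0.071))
# two view triangulation of knobs tops top/side
def tri(ut,us):
    A=[];
    for n,uv in(("top",ut),("side",us)):
        K,R,t=cam(n);P=K@np.c_[R,t]; A+=[uv[0]*P[2]-P[0],uv[1]*P[2]-P[1]]
    X=np.linalg.svd(np.array(A))[2][-1];return X[:3]/X[3]
ks=np.array([[513,196],[430,238],[302,262],[208,330]])/6+[225,130]
kt=[[265.8,178],[269.76,193.97],[264.4,215.5],[273.6,236.75]]
for a,b in zip(kt,ks): print(tri(a,b))
# jar/mat corner cross-check: mat near corner etc
print("mat side",ray("side",[[377,207],[404,231],[322,288],[292,262]],0.002))
# rod blade now in side
st,im=shot("side","s3"); crop(im,225,110,445,290,3.6,"pics/s3c.png")
```

```text
[[0.5763 0.2958 0.026 ]
 [0.508  0.3163 0.026 ]
 [0.4436 0.2844 0.026 ]]
rod in top [[0.6134 0.018  0.071 ]
 [0.6147 0.1206 0.071 ]]
[0.6275 0.3232 0.0301]
[0.5745 0.31   0.0301]
[0.5057 0.3256 0.0269]
[0.4392 0.2943 0.0299]
mat side [[ 0.7388  0.0718  0.002 ]
 [ 0.7558 -0.0435  0.002 ]
 [ 0.4563 -0.1071  0.002 ]
 [ 0.421  -0.0005  0.002 ]]
```

View pics/s3c.png

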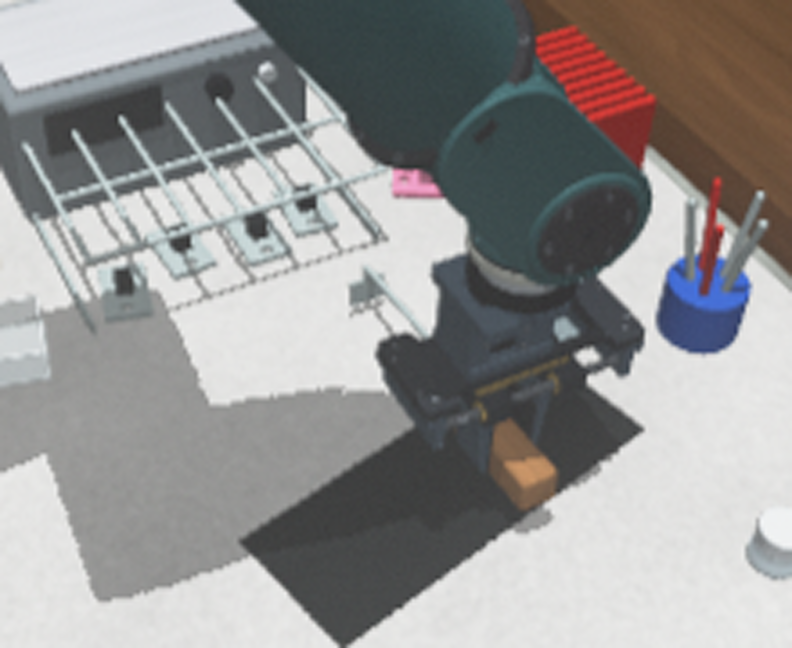

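```bash
python3 -m creep '[[[1.0,1,0,0,-1],[0,4,0,0,-1],[0,4,0,0,-1],[0,4,0,0,-1],[0,3.5,0,0,-1]]]'; python3 -m creep '[[[0,0,0,0,-1],[0,0,0,0,-1],[0,0,0,0,-1],[0,0,0,0,-1],[0,0,0,0,-1]]]'
python3 - <<'E'
from h import *
st,im=shot("top","t4"); print(st["position"],st["tool_rot"],st["width"],st["force"]); crop(im,225,140,345,260,5,"pics/t4c.png")
st,im=shot("side","s4"); crop(im,225,120,365,220,5,"pics/s4c.png")
E
```

```text
clock: 6.65
position: [0.6336, 0.1421, 0.0493]
tool_rot: [3.141, -0.0, 1.571]
force: [0.1, -1.1, -0.9]
width: 0.032
clock: 7.28
position: [0.6332, 0.1395, 0.049]
tool_rot: [-3.142, -0.0, 1.571]
force: [-0.4, -0.6, -1.6]
width: 0.0315
[0.63318345 0.13951035 0.04896681] [-3.14154937e+00 -2.00352435e-05  1.57087615e+00] 0.03154599283059015 [-0.40962761 -0.56891725 -1.57559475]
```

View pics/t4c.png

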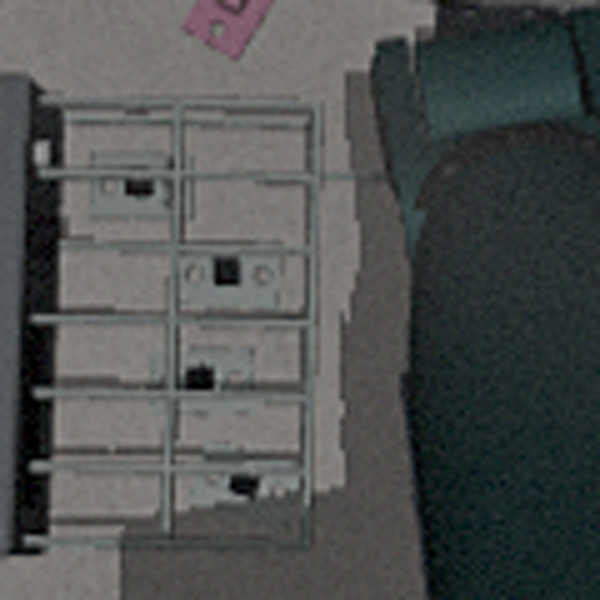

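View pics/s4c.png

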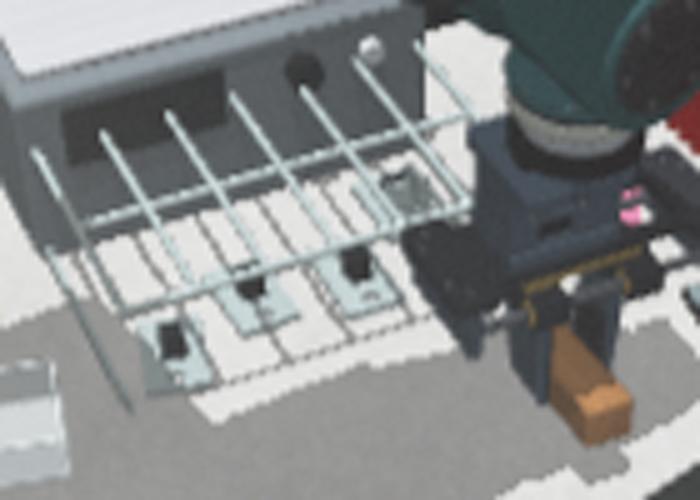

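Run:
```python
from h import *
np.set_printoptions(precision=4,suppress=True)
def tri(ut,us):
    A=[];
    for n,uv in(("top",ut),("side",us)):
        K,R,t=cam(n);P=K@np.c_[R,t]; A+=[uv[0]*P[2]-P[0],uv[1]*P[2]-P[1]]
    X=np.linalg.svd(np.array(A))[2][-1];return X[:3]/X[3]
print(tri([309.6,180.8],[327.8,185]))
im=cv2.imread("pics/s3.png")[:,:,::-1]; crop(im,305,170,365,220,12,"pics/s3d.png")
im=cv2.imread("pics/s4.png")[:,:,::-1]; crop(im,285,140,345,190,12,"pics/s4d.png")
print("nominal blade now in side:",proj("side",[[.6332,.352,.037],[.6332,.352,.071],[.6172,.352,.037],[.6492,.352,.037]]))
print("nominal blade in s3:",proj("side",[[.6216,.188,.035],[.6216,.188,.071],[.6056,.188,.035],[.6376,.188,.035]]))
```

```text
[0.6179 0.1827 0.0496]
nominal blade now in side: [[306.0713 155.9475]
 [306.0118 147.8458]
 [301.779  157.2585]
 [310.3305 154.6467]]
nominal blade in s3: [[325.7279 187.3176]
 [326.091  178.637 ]
 [321.1347 188.879 ]
 [330.2823 185.7694]]
```

View pics/s3d.png

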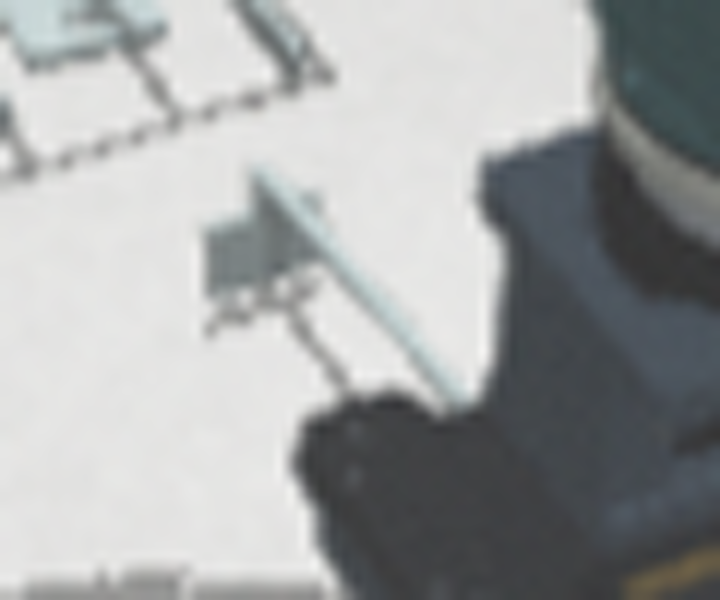

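View pics/s4d.png

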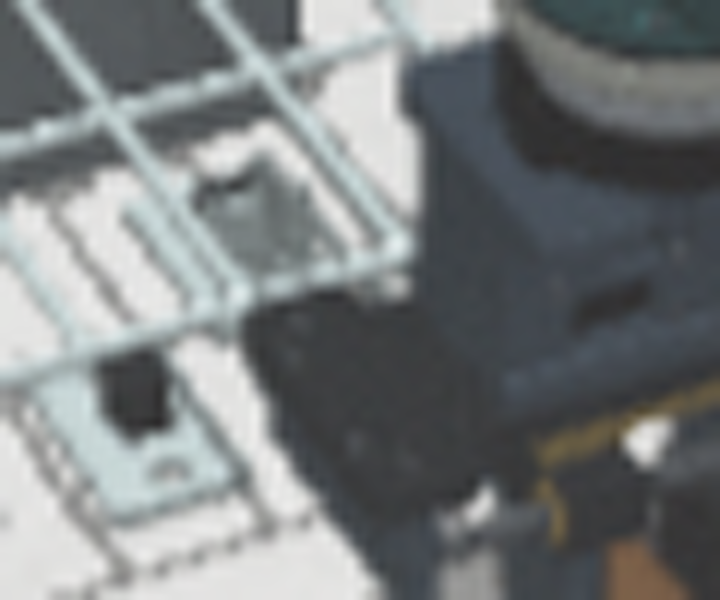

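The side view shows the rod drooping about 6° in the grip. The blade sat about 22 mm lower than nominal and pushed plate A's knob inward by about 40 mm. I'll back out, set the rod down so it levels, and regrip closer to its centre of mass.

```bash
python3 -m creep '[[[0,-3,0,0,-1],[0,-4,0,0,-1],[0,-4,0,0,-1],[0,-4,0,0,-1],[0,0,0,0,-1]]]'; python3 -m creep '[[[0,0,-1,0,-1],[0,0,-1,0,-1],[0,0,-0.8,0,-1],[0,0,-0.3,0,-1],[0,0,-0.2,0,-1]]]'
python3 - <<'E'
from h import *
st,im=shot("wrist","w5"); print(st["position"],st["tool_rot"],st["width"],st["force"],st["ft_torque"])
E
```

```text
clock: 8.0
position: [0.6331, -0.0123, 0.049]
tool_rot: [3.141, 0.0, 1.569]
force: [0.2, 1.2, -1.7]
width: 0.0316
clock: 8.62
position: [0.6331, -0.0096, 0.0174]
tool_rot: [-3.14, 0.0, 1.573]
force: [-18.1, -1.3, 44.1]
width: 0.0319
[ 0.63305181 -0.00962737  0.01742928] [-3.13991724e+00  1.25845676e-04  1.57258284e+00] 0.03193499422717527 [-18.07597032  -1.27416209  44.06057096] [-0.2763242   3.35552532  0.02097608]
```

View pics/w5.png

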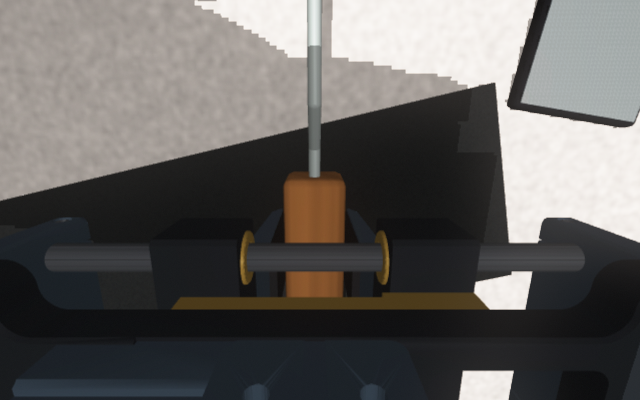

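```bash
python3 -m creep '[[[0,0,0.1,0,1],[0,0,0,0,1],[0,0,0,0,1],[0,0,0,0,1],[0,0,0,0,1]]]'; python3 -m creep '[[[0,0.7,0,0,1],[0,0.7,0,0,1],[0,0,0,0,1],[0,0,0,0,-1],[0,0,0,0,-1]]]'
python3 - <<'E'
from h import *
st,im=shot("wrist","w6"); print(st["position"],st["tool_rot"],st["width"],st["force"],st["ft_torque"])
E
```

```text
clock: 9.3
position: [0.6331, -0.01, 0.0168]
tool_rot: [-3.141, -0.0, 1.572]
force: [-0.1, -0.3, -0.4]
width: 0.0788
clock: 9.93
position: [0.6331, 0.0039, 0.017]
tool_rot: [3.142, -0.0, 1.571]
force: [-0.1, 0.6, 0.2]
width: 0.0741
[0.63314509 0.00386024 0.01696049] [ 3.14153964e+00 -6.38784494e-07  1.57149837e+00] 0.07413386272248064 [-0.10877356  0.59927538  0.23599679] [-0.14780232  0.08623239  0.0185411 ]
```

View pics/w6.png

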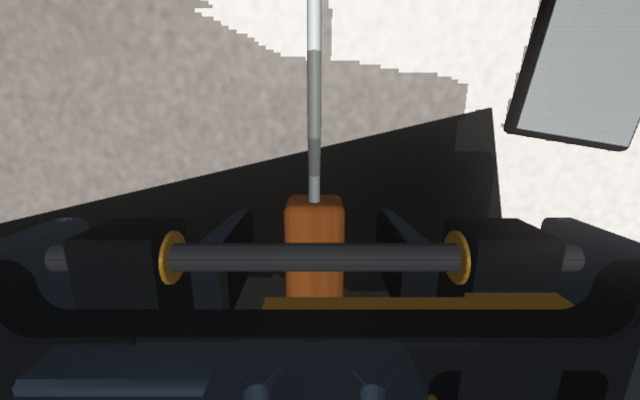

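```bash
python3 -m creep '[[[0,0,0,0,-1],[0,0,0,0,-1],[0,0,0,0,-1],[0,0,0,0,-1],[0,0,1,0,-1]]]'; python3 -m creep '[[[0,0,1,0,-1],[0,0,1,0,-1],[0,0,0,0,-1],[0,0,0,0,-1],[0,0,0,0,-1]]]'
python3 - <<'E'
from h import *
st,im=shot("side","s7"); print(st["position"],st["tool_rot"],st["width"],st["force"],st["ft_torque"]);crop(im,285,140,365,220,9,"pics/s7d.png")
st,im=shot("top","t7");crop(im,225,140,385,260,5,"pics/t7c.png")
P=st["position"];z=P[2]-.017+.002
print("nominal blade side", proj("side",[P*[1,1,0]+[0,.2,z+.004],P*[1,1,0]+[0,.2,z+.043]]))
E
```

```text
clock: 10.6
position: [0.6325, 0.0039, 0.0266]
tool_rot: [-3.14, -0.0, 1.572]
force: [-0.3, 0.2, -1.4]
width: 0.032
clock: 11.22
position: [0.6329, 0.004, 0.0466]
tool_rot: [-3.141, -0.0, 1.572]
force: [0.1, -0.9, -2.1]
width: 0.0317
[0.63285049 0.0039736  0.04656794] [-3.14101461e+00 -4.84564997e-05  1.57155866e+00] 0.031682942575374504 [ 0.11428304 -0.87147547 -2.10694134] [-0.1147881   0.01705674  0.01284361]
nominal blade side [[326.54809264 182.95672812]
 [326.95715668 173.53875457]]
```

View pics/s7d.png

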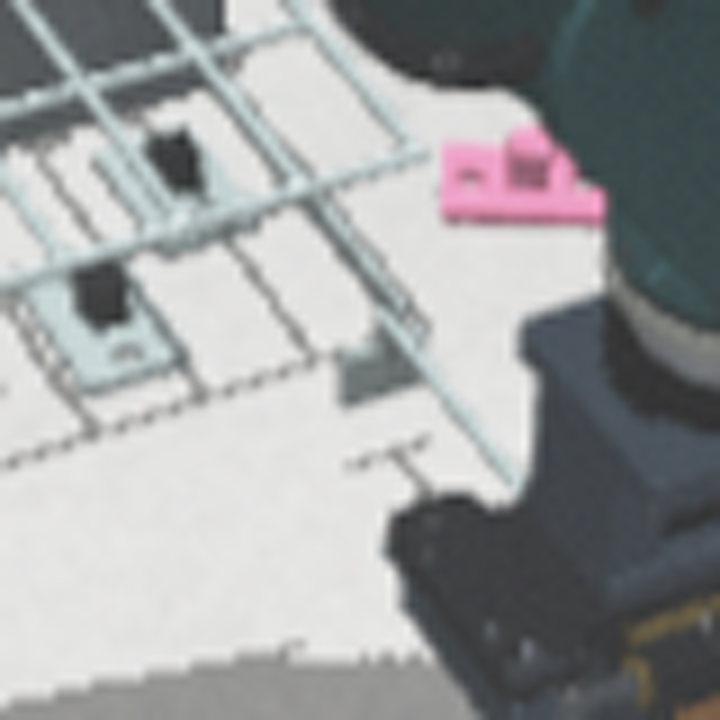

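View pics/t7c.png

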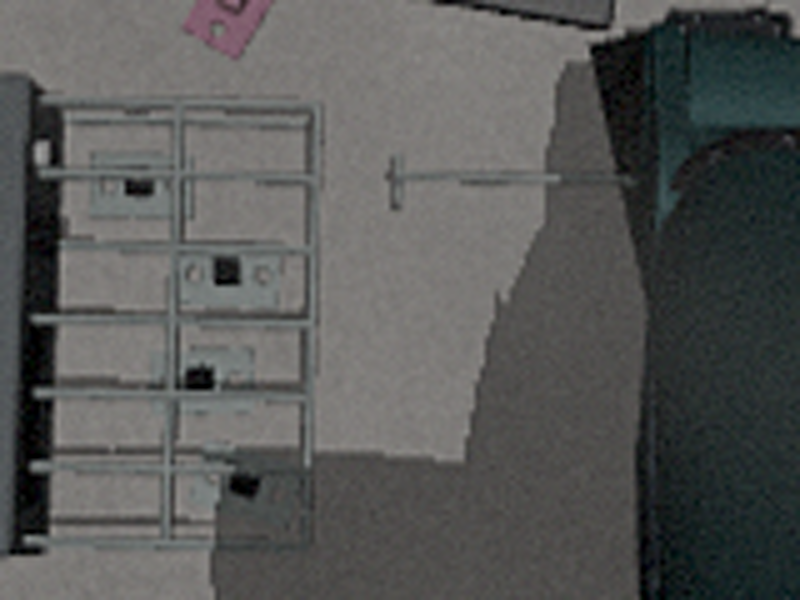

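Run:
```python
from h import *
np.set_printoptions(precision=4,suppress=True)
o=[225,140]
print("knobs",ray("top",np.array([[139,187],[227,271],[200,379],[244,486]])/5+o,0.026))
print("blade",ray("top",np.array([[396,183],[396,156],[396,210]])/5+o,0.0695))
print("side knob A",ray("side",[[285+175/9,140+140/9]],0.026), "B",ray("side",[[285+100/9,140+268/9]],0.026))
```

```text
knobs [[0.6251 0.3669 0.026 ]
 [0.572  0.3091 0.026 ]
 [0.5027 0.3245 0.026 ]
 [0.4353 0.2947 0.026 ]]
blade [[0.6242 0.201  0.0695]
 [0.6412 0.2014 0.0695]
 [0.6073 0.2007 0.0695]]
side knob A [[0.6351 0.3689 0.026 ]] B [[0.5783 0.3136 0.026 ]]
```

```bash
python3 -m creep '[[[0.1,3.8,0.4,0,-1],[0,3.8,0,0,-1],[0,3.8,0,0,-1],[0,3.8,0,0,-1],[0,3.7,0,0,-1]]]'
python3 - <<'E'
from h import *
st,im=shot("side","s8"); print(st["position"],st["tool_rot"],st["width"],st["force"],st["ft_torque"]);crop(im,265,120,345,200,9,"pics/s8d.png")
st,im=shot("top","t8");crop(im,225,140,345,260,6,"pics/t8c.png")
E
```

```text
clock: 11.95
position: [0.634, 0.1942, 0.0507]
tool_rot: [-3.141, 0.0, 1.572]
force: [0.3, 0.1, -1.8]
width: 0.032
[0.63395765 0.19420303 0.05072721] [-3.14139590e+00  8.28031111e-05  1.57169465e+00] 0.03204898332365237 [ 0.29831802  0.06297391 -1.82466465] [-0.11437616  0.06124382 -0.00950252]
```

View pics/s8d.png

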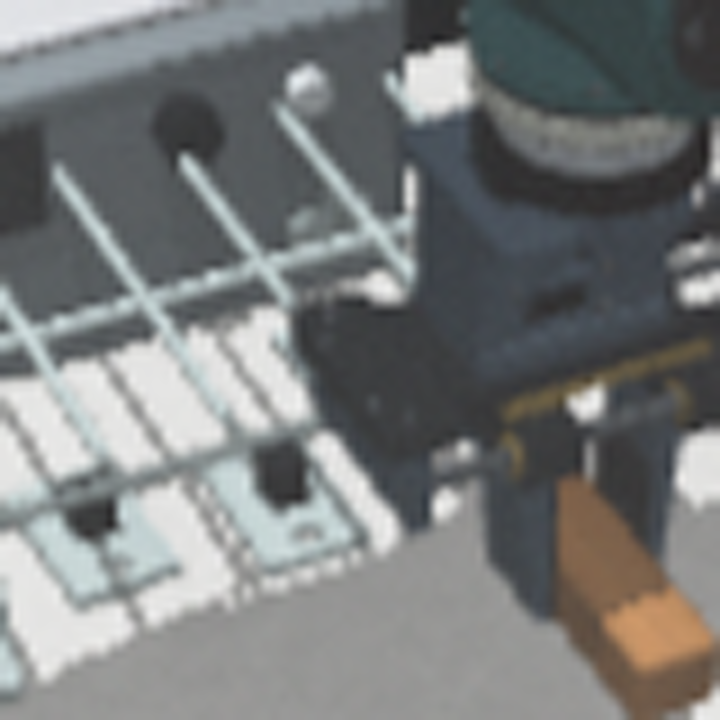

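View pics/t8c.png

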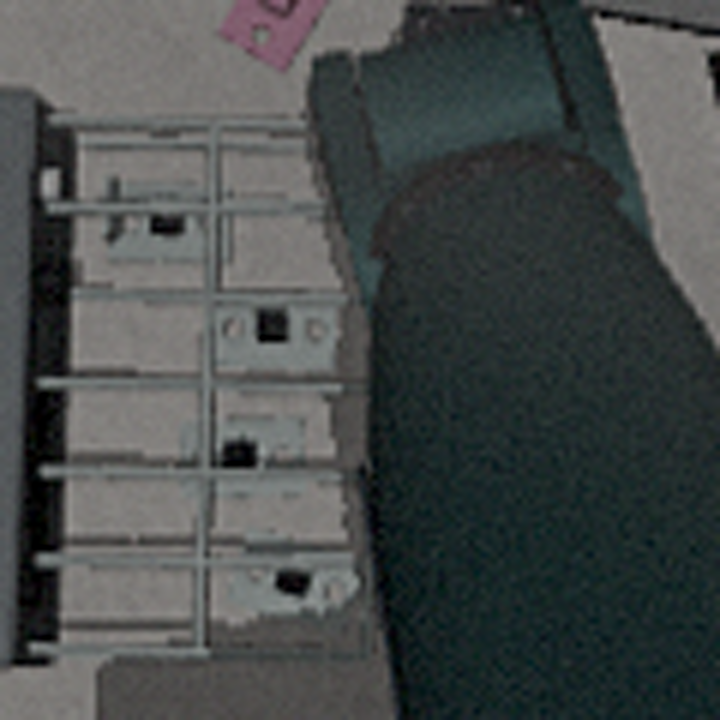

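```bash
python3 -m creep '[[[0,0,-1.3,0,-1],[0,0,-1.2,0,-1],[0,0,0,0,-1],[0,-0.7,0,0,-1],[0,-0.7,0,0,-1]]]'; python3 -m creep '[[[0,-2,0,0,-1],[0,-2,0,0,-1],[0,-2,0,0,-1],[0,-2,0,0,-1],[0,-2,0,0,-1]]]';  python3 -m creep '[[[0,-2,0,0,-1],[0,-2,0,0,-1],[0,-1.5,0,0,-1],[0,-1,0,0,-1],[0,-0.5,0,0,-1]]]'
python3 - <<'E'
from h import *
st,im=shot("top","t9");crop(im,225,140,345,260,6,"pics/t9c.png")
E
```

```text
clock: 12.68
position: [0.6344, 0.1782, 0.0262]
tool_rot: [3.141, -0.0, 1.571]
force: [0.4, 0.2, -1.4]
width: 0.032
clock: 13.3
position: [0.6341, 0.0774, 0.026]
tool_rot: [3.142, -0.0, 1.571]
force: [0.2, 0.5, -0.6]
width: 0.0319
clock: 13.92
position: [0.6341, 0.0084, 0.0259]
tool_rot: [-3.142, -0.0, 1.571]
force: [0.2, 0.9, -2.5]
width: 0.0318
```

View pics/t9c.png

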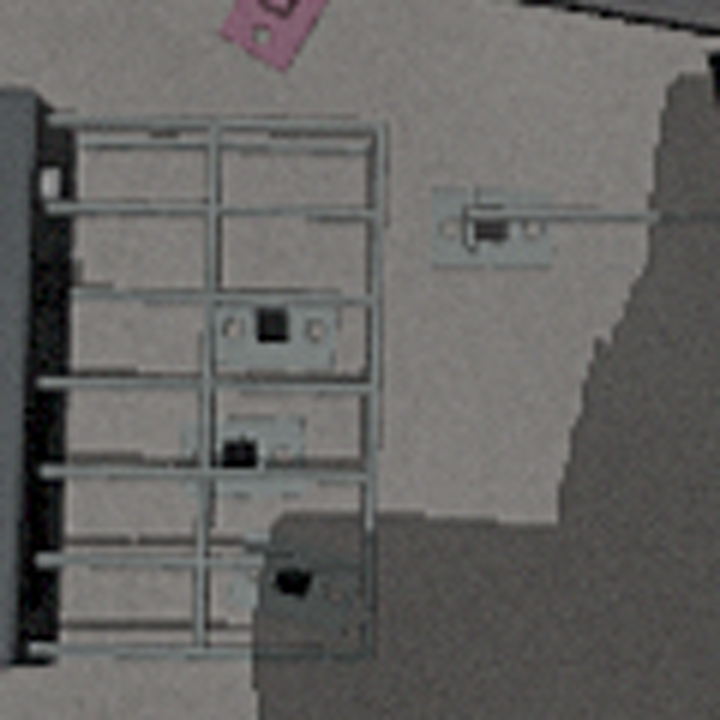

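Plate A is out, at crop (490,228). Next is plate C, with its knob at crop (240,455).

```bash
python3 -m creep '[[[0,0.5,0,0,-1],[0,0,1.3,0,-1],[0,0,1.2,0,-1],[-2,0,0,0,-1],[-3.5,0,0,0,-1]]]'; python3 -m creep '[[[-3.5,0,0,0,-1],[-3.4,0,0,0,-1],[0,0,0,0,-1],[0,1,0,0,-1],[0,2,0,0,-1]]]';  python3 -m creep '[[[0,3,0,0,-1],[0,3,0,0,-1],[0,3,0,0,-1],[0,1.8,0,0,-1],[0,0,0,0,-1]]]'
python3 - <<'E'
from h import *
st,im=shot("top","t10");crop(im,225,140,345,260,6,"pics/t10c.png")
st,im=shot("side","s10");crop(im,245,120,345,200,7,"pics/s10c.png")
E
```

```text
clock: 14.6
position: [0.5798, 0.0141, 0.0522]
tool_rot: [3.139, 0.0, 1.572]
force: [-0.6, -0.9, -2.4]
width: 0.0316
clock: 15.22
position: [0.5117, 0.0445, 0.0516]
tool_rot: [3.14, -0.0, 1.571]
force: [-0.5, 0.8, -2.5]
width: 0.0315
clock: 15.85
position: [0.5107, 0.153, 0.0511]
tool_rot: [3.141, -0.0, 1.573]
force: [0.0, -0.4, -2.0]
width: 0.0319
```

View pics/t10c.png

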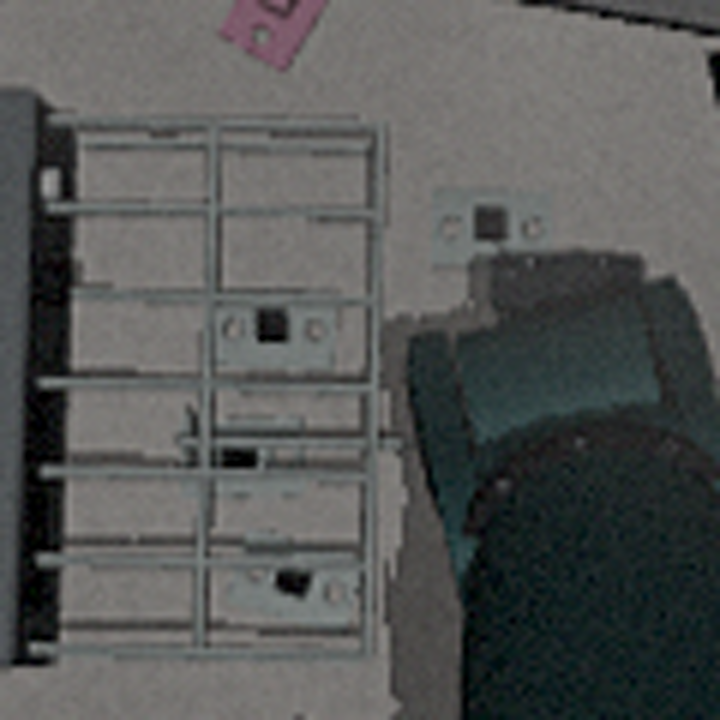

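View pics/s10c.png

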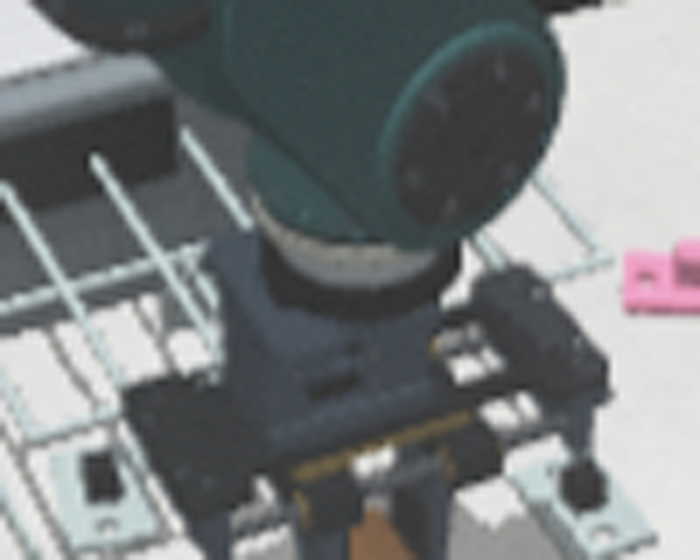

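```bash
python3 -m creep '[[[0,0,-1.3,0,-1],[0,0,-1.2,0,-1],[0,0,0,0,-1],[0,-0.7,0,0,-1],[0,-0.7,0,0,-1]]]'; python3 -m creep '[[[0,-2,0,0,-1],[0,-2,0,0,-1],[0,-2,0,0,-1],[0,-2,0,0,-1],[0,-2,0,0,-1]]]';  python3 -m creep '[[[0,-1.5,0,0,-1],[0,-1,0,0,-1],[0,-0.5,0,0,-1],[0,0,0,0,-1],[0,0.5,0,0,-1]]]'
python3 - <<'E'
from h import *
st,im=shot("top","t11");crop(im,225,140,345,260,6,"pics/t11c.png")
E
```

```text
clock: 16.58
position: [0.5103, 0.1375, 0.0262]
tool_rot: [3.141, -0.0, 1.572]
force: [0.4, 0.9, -0.6]
width: 0.0316
clock: 17.2
position: [0.5101, 0.0363, 0.0262]
tool_rot: [3.141, -0.0, 1.571]
force: [0.1, 0.5, -2.2]
width: 0.032
clock: 17.82
position: [0.5101, 0.0133, 0.0259]
tool_rot: [-3.142, 0.0, 1.572]
force: [-0.2, 1.0, -2.2]
width: 0.0321
```

View pics/t11c.png

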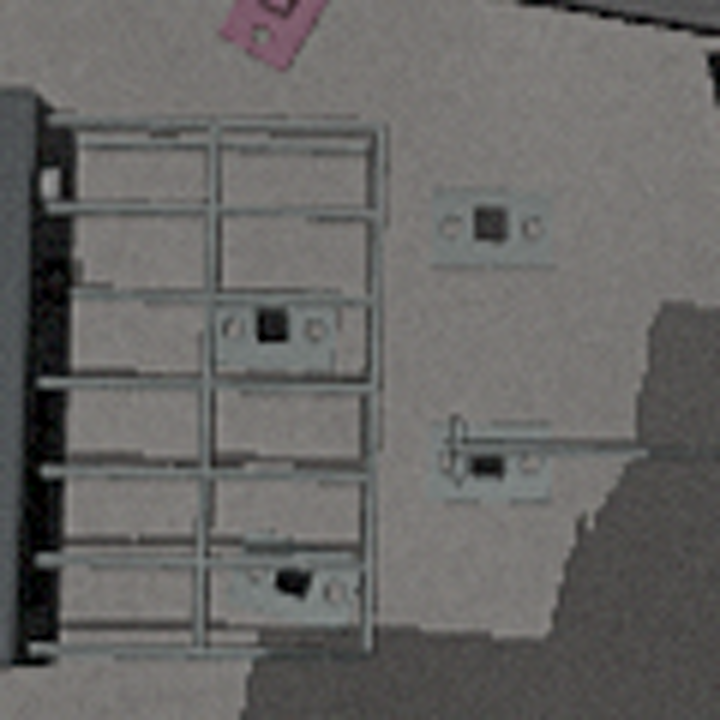

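Plate C is out, at (487,460). Next is plate B, knob at (273,325).

```bash
python3 -m creep '[[[0,0,1.3,0,-1],[0,0,1.2,0,-1],[3.5,0,0,0,-1],[3.4,0,0,0,-1],[0,1,0,0,-1]]]'; python3 -m creep '[[[0,2.5,0,0,-1],[0,3,0,0,-1],[0,3,0,0,-1],[0,2.7,0,0,-1],[0,0,0,0,-1]]]'
python3 - <<'E'
from h import *
st,im=shot("top","t12");crop(im,225,140,345,260,6,"pics/t12c.png")
E
```

```text
clock: 18.5
position: [0.5817, 0.0228, 0.0523]
tool_rot: [3.139, 0.0, 1.571]
force: [-0.8, -0.1, -1.7]
width: 0.0315
clock: 19.12
position: [0.5783, 0.1364, 0.0515]
tool_rot: [3.142, -0.0, 1.574]
force: [-0.0, -0.6, -1.8]
width: 0.0319
```

View pics/t12c.png

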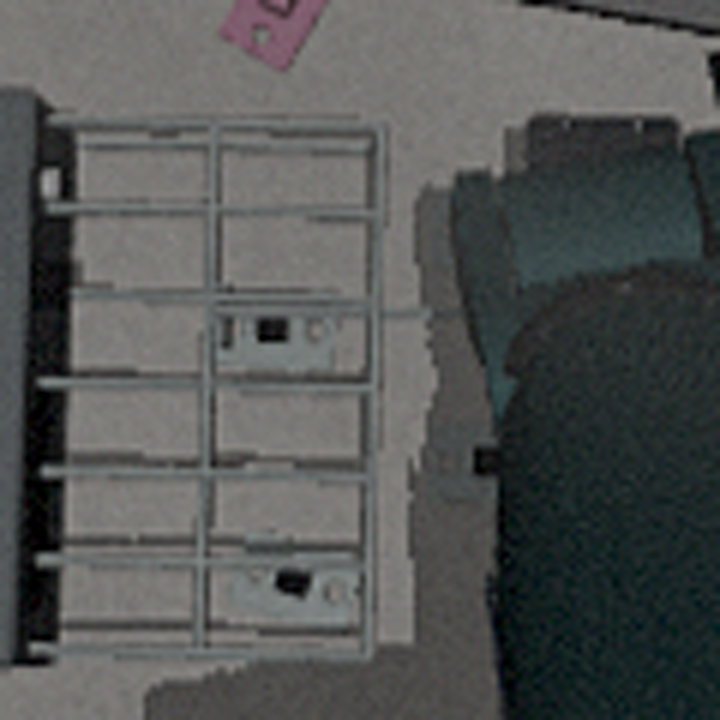

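```bash
python3 -m creep '[[[0,0,-1.3,0,-1],[0,0,-1.2,0,-1],[0,0,0,0,-1],[0,-0.7,0,0,-1],[0,-0.7,0,0,-1]]]'; python3 -m creep '[[[0,-2,0,0,-1],[0,-2,0,0,-1],[0,-2,0,0,-1],[0,-2,0,0,-1],[0,-1.5,0,0,-1]]]';  python3 -m creep '[[[0,-1.0,0,0,-1],[0,-0.5,0,0,-1],[0,-0.2,0,0,-1],[0,0,0,0,-1],[0,0.5,0,0,-1]]]'
python3 - <<'E'
from h import *
st,im=shot("top","t13");crop(im,225,140,345,260,6,"pics/t13c.png")
E
```

```text
clock: 19.8
position: [0.5793, 0.1204, 0.0262]
tool_rot: [3.141, -0.0, 1.572]
force: [-0.0, 0.4, -1.9]
width: 0.0322
clock: 20.42
position: [0.5791, 0.0244, 0.0259]
tool_rot: [-3.142, 0.0, 1.571]
force: [-0.3, 1.7, -1.1]
width: 0.032
clock: 21.05
position: [0.5791, 0.0142, 0.0259]
tool_rot: [-3.142, 0.0, 1.572]
force: [0.4, -0.1, -1.6]
width: 0.0319
```

View pics/t13c.png

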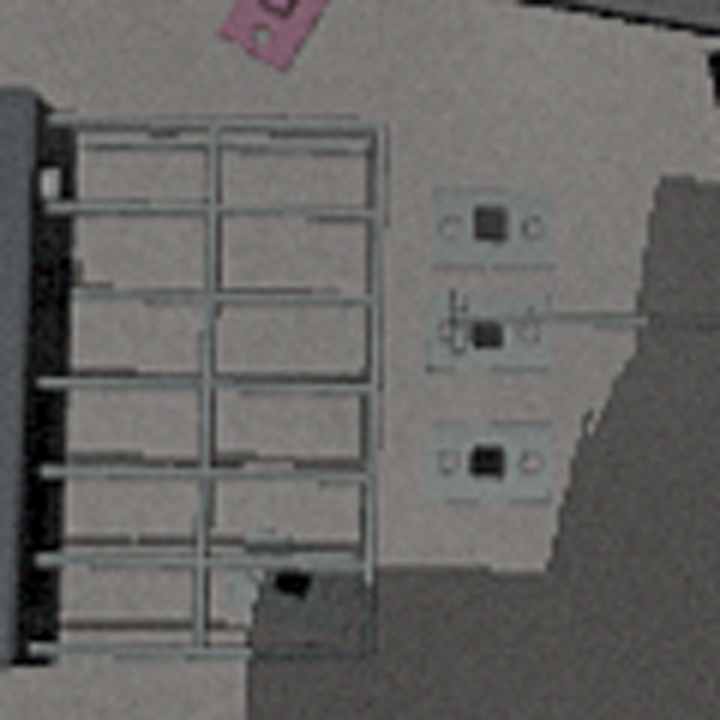

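```bash
python3 -m creep '[[[0,0,1.3,0,-1],[0,0,1.2,0,-1],[-3,0,0,0,-1],[-4,0,0,0,-1],[-4,0,0,0,-1]]]'; python3 -m creep '[[[-2.4,0,0,0,-1],[0,1.9,0,0,-1],[0,3,0,0,-1],[0,3,0,0,-1],[0,3,0,0,-1]]]'
python3 - <<'E'
from h import *
st,im=shot("top","t14");crop(im,225,140,345,260,6,"pics/t14c.png");print(st["position"])
E
```

```text
clock: 21.72
position: [0.4684, 0.0139, 0.0518]
tool_rot: [3.14, 0.0, 1.572]
force: [0.3, -0.1, -1.8]
width: 0.0318
clock: 22.35
position: [0.4456, 0.124, 0.0519]
tool_rot: [3.14, -0.0, 1.571]
force: [1.7, 0.1, -2.6]
width: 0.0315
[0.44558471 0.12395277 0.05192075]
```

View pics/t14c.png

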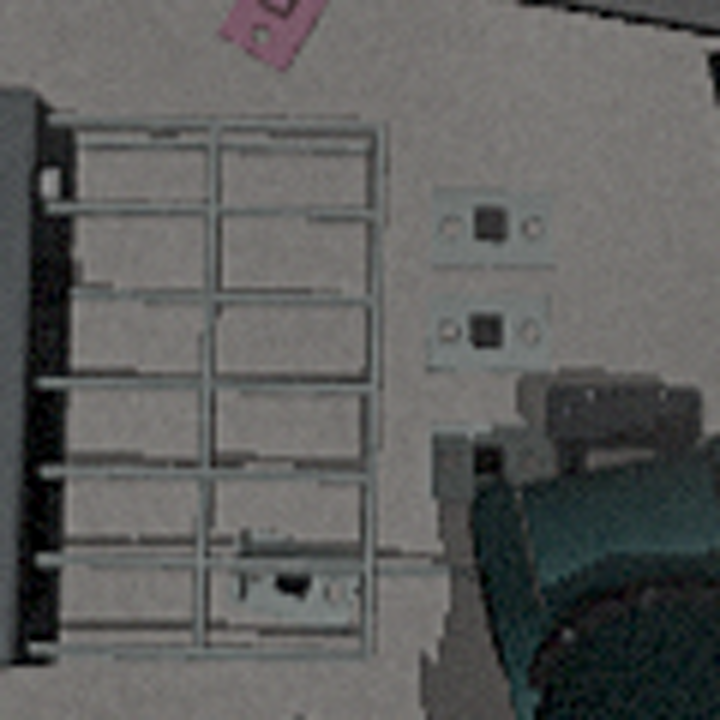

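```bash
python3 -m creep '[[[0,0,-1.3,0,-1],[0,0,-1.2,0,-1],[0,0,0,0,-1],[0,-0.7,0,0,-1],[0,-0.7,0,0,-1]]]'; python3 -m creep '[[[0,-2,0,0,-1],[0,-2,0,0,-1],[0,-2,0,0,-1],[0,-2,0,0,-1],[0,-1.2,0,0,-1]]]';  python3 -m creep '[[[0,-0.5,0,0,-1],[0,-0.2,0,0,-1],[0,0,0,0,-1],[0,0.5,0,0,-1],[0,0,0,0,-1]]]'
python3 - <<'E'
from h import *
np.set_printoptions(precision=4,suppress=True)
st,im=shot("top","t15");crop(im,225,140,345,260,6,"pics/t15c.png");print(st["position"])
E
```

```text
clock: 23.02
position: [0.4453, 0.1082, 0.0261]
tool_rot: [3.141, -0.0, 1.571]
force: [0.0, -0.9, -1.7]
width: 0.032
clock: 23.65
position: [0.4452, 0.0158, 0.0262]
tool_rot: [3.141, -0.0, 1.571]
force: [0.4, 0.9, -1.5]
width: 0.0318
clock: 24.28
position: [0.4451, 0.0155, 0.0259]
tool_rot: [-3.142, -0.0, 1.572]
force: [0.4, -0.8, -1.0]
width: 0.0319
[0.4451 0.0155 0.0259]
```

View pics/t15c.png

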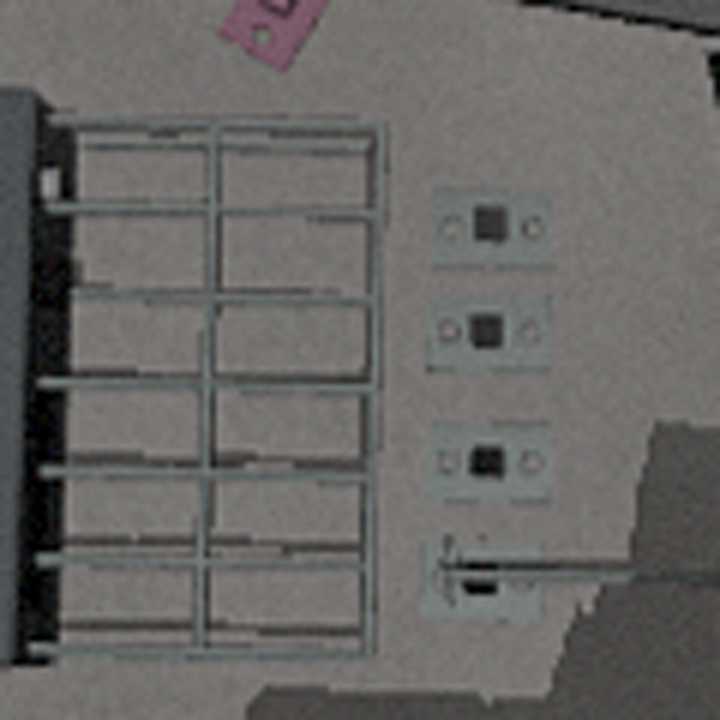

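All four plates are out in a row, with knobs at about y≈0.19 (guard y ≈ −0.055). Now the rod goes back on its mat.

```bash
python3 -m creep '[[[0,0,1.5,0,-1],[0,0,1.5,0,-1],[2,-2,1,0,-1],[3,-3,1,0,-1],[3.9,-0.4,0,0,-1]]]'; python3 -m creep '[[[0,0,0,-10,-1],[0,0,0,-10,-1],[0,0,0,-10,-1],[0,0,0,-10,-1],[0,0,0,-10,-1]]]'; python3 -m creep '[[[0,0,0,-10,-1],[0,0,0,-10,-1],[0,0,-1,-9,-1],[0,0,-1,0,-1],[0,0,0,0,-1]]]'
python3 - <<'E'
from h import *
np.set_printoptions(precision=4,suppress=True)
st,im=shot("wrist","w16");print(st["position"],st["tool_rot"])
E
```

```text
clock: 24.95
position: [0.5355, -0.0406, 0.0781]
tool_rot: [3.139, 0.0, 1.57]
force: [0.4, 0.4, -1.2]
width: 0.0319
clock: 25.58
position: [0.5344, -0.0392, 0.0772]
tool_rot: [3.141, -0.001, 0.693]
force: [1.0, -0.4, -2.6]
width: 0.0323
clock: 26.2
position: [0.5337, -0.0391, 0.0558]
tool_rot: [-3.141, 0.001, 0.196]
force: [0.7, 0.6, -2.5]
width: 0.0318
[ 0.5337 -0.0391  0.0558] [-3.1414  0.0008  0.1963]
```

View pics/w16.png

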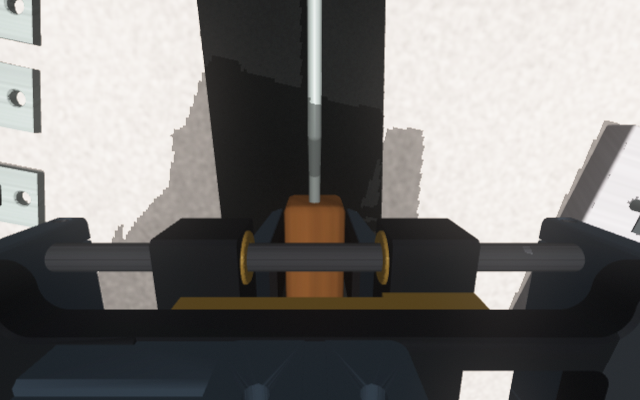

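```bash
python3 -m creep '[[[0,0,-2,0,-1],[0,0,-1.2,0,-1],[0,0,-0.4,0,-1],[0,0,-0.15,0,-1],[0,0,0,0,-1]]]'; python3 -m creep '[[[0,0,0,0,1],[0,0,0,0,1],[0,0,0,0,1],[0,0,0,0,1],[0,0,0,0,1]]]'; python3 -m creep '[[[0,0,1,0,1],[0,0,4,0,1],[0,0,6,0,1],[0,0,6,0,1],[0,0,0,0,1]]]'
python3 - <<'E'
from h import *
np.set_printoptions(precision=4,suppress=True)
st,im=shot("wrist","w17");print(st["position"],st["tool_rot"])
st,im=shot("side","s17");st,im=shot("top","t17")
E
```

```text
clock: 26.88
position: [0.5343, -0.0391, 0.0187]
tool_rot: [3.142, -0.0, 0.193]
force: [0.3, -0.3, -1.7]
width: 0.0319
clock: 27.5
position: [0.5341, -0.039, 0.0184]
tool_rot: [-3.142, 0.0, 0.193]
force: [-0.0, 1.2, -0.2]
width: 0.0791
clock: 28.12
position: [0.5366, -0.0393, 0.1937]
tool_rot: [3.139, -0.008, 0.193]
force: [-0.2, 0.1, -0.5]
width: 0.0911
[ 0.5366 -0.0393  0.1937] [ 3.1391 -0.0078  0.1928]
```

View pics/w17.png

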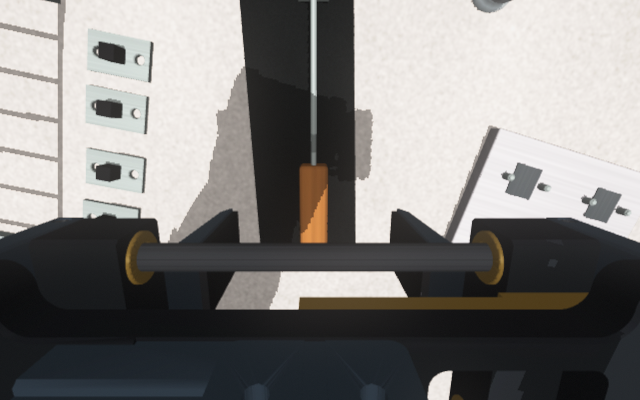

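View pics/s17.png

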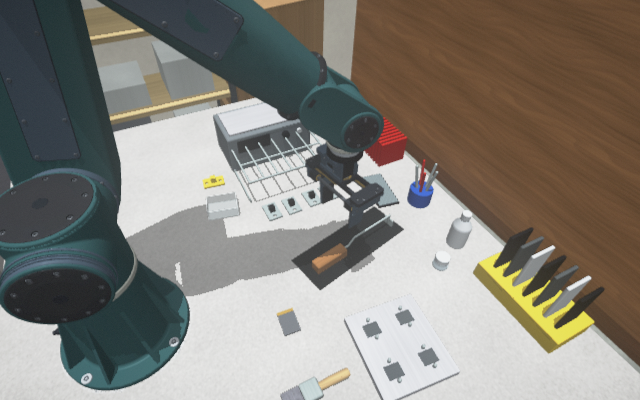

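View pics/t17.png

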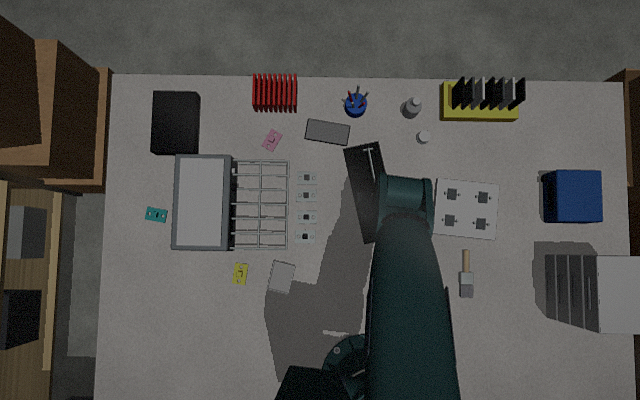

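The rod lies on its mat: handle at (330,258) and blade at (390,220) in the side view, blade inside the mat end in the top view. Next I'll turn the wrist to survey the plates from above.

```bash
python3 -m creep '[[[0,2,1,10,1],[0,2,1,10,1],[0,2,1,10,1],[0,2,0,10,1],[0,2,0,10,1]]]'; python3 -m creep '[[[0,1,0,10,1],[0,0,0,10,1],[0,0,0,9,1],[0,0,0,0,1],[0,0,0,0,1]]]'
python3 - <<'E'
from h import *
np.set_printoptions(precision=4,suppress=True)
st,im=shot("wrist","w18");print(repr(st["position"]),repr(st["tool_rot"]))
E
```

```text
clock: 28.9
position: [0.5332, 0.0615, 0.2168]
tool_rot: [-3.139, 0.002, 1.071]
force: [-0.6, -0.3, -0.0]
width: 0.0915
clock: 29.52
position: [0.5337, 0.0709, 0.2176]
tool_rot: [-3.14, 0.0, 1.568]
force: [-0.3, -0.2, 0.4]
width: 0.0911
array([0.5337, 0.0709, 0.2176]) array([-3.1401,  0.0001,  1.568 ])
```

View pics/w18.png

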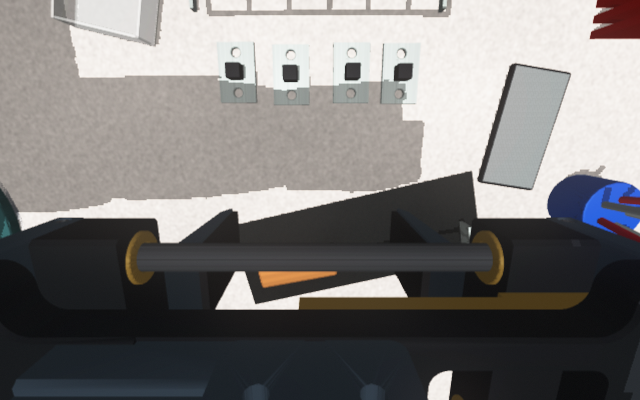

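```bash
cat > dk.py <<'E'
from h import *
def darkblobs(im,x0,y0,x1,y1,thr=60,lo=60,hi=3000):
    g=cv2.cvtColor(im,cv2.COLOR_RGB2GRAY)[y0:y1,x0:x1]
    n,l,s,c=cv2.connectedComponentsWithStats((g<thr).astype(np.uint8))
    return [(c[i]+[x0,y0],s[i,4],s[i,:4]+[x0,y0,0,0]) for i in range(1,n) if lo<s[i,4]<hi]
E
python3 - <<'E'
from dk import *
np.set_printoptions(precision=4,suppress=True)
st=sensors.get_state()
im=cv2.imread("pics/w18.png")[:,:,::-1]
for c,a,b in darkblobs(im,210,55,430,95): print(c,a,b,ray("wrist",[c],0.02,st)[0])
crop(im,205,30,435,115,3.4,"pics/w18c.png")
E
```

```text
[237.7033  73.011 ] 91 [226  64  17  15] [0.4486 0.1927 0.02  ]
[348.9365  75.0952] 63 [345  64  14  16] [0.5731 0.1904 0.02  ]
[398.4615  73.7033] 91 [394  64  16  16] [0.6285 0.1917 0.02  ]
```

View pics/w18c.png

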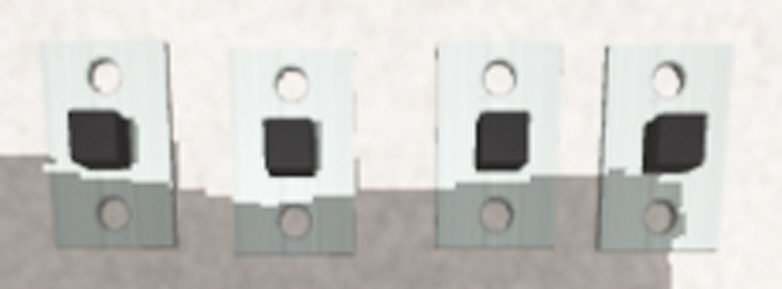

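Run:
```python
from dk import *
np.set_printoptions(precision=4,suppress=True)
st=sensors.get_state()
for n,p in dict(D=[(104,76),(113,213)],C=[(291,84),(295,221)],B=[(500,78),(497,215)],A=[(668,80),(660,217)]).items():
    w=ray("wrist",np.array(p)/3.4+[205,30],0.006,st); d=w[0]-w[1]
    print(n,w.mean(0)[:2],np.linalg.norm(d),"yaw",np.degrees(np.arctan2(-d[0],d[1])))
```

```text
D [0.4443 0.1952] 0.0437887274772503 yaw 0.43715341748792297
C [0.5074 0.1925] 0.04393415541510564 yaw 0.6616391324972618
B [0.5777 0.1943] 0.04380568968579257 yaw 0.27846260285607316
A [0.6343 0.1936] 0.04383519174324414 yaw 0.2547500215351455
```

```bash
python3 -m creep '[[[0,-5.6,0,-1.1,1],[0,-5.6,0,-1.1,1],[0,-5.6,0,-1.1,1],[0,-5.6,0,-1.1,1],[0,-5.6,0,-1.1,1]]]'; python3 -m creep '[[[0,-5.6,0,0,1],[0,-5.6,0,0,1],[0,-5.6,0,0,1],[0,-5.6,0,0,1],[0,0,0,0,1]]]'; python3 -m creep '[[[0,0,0,0,1],[0,0,0,0,1],[0,0,0,0,1],[0,0,0,0,1],[0,0,0,0,1]]]'
python3 - <<'E'
from h import *
np.set_printoptions(precision=4,suppress=True)
st,im=shot("wrist","w19");print(repr(st["position"]),repr(st["tool_rot"]))
crop(im,190,0,460,215,2.9,"pics/w19c.png")
E
```

```text
clock: 30.2
position: [0.5338, -0.211, 0.2184]
tool_rot: [3.142, -0.0, 1.473]
force: [1.5, -0.4, 0.1]
width: 0.0911
clock: 30.82
position: [0.5336, -0.4362, 0.218]
tool_rot: [3.142, 0.0, 1.471]
force: [-0.3, 0.4, -0.1]
width: 0.091
clock: 31.45
position: [0.5342, -0.4328, 0.2185]
tool_rot: [3.142, 0.0, 1.476]
force: [0.4, 0.0, 0.4]
width: 0.0908
array([ 0.5342, -0.4328,  0.2185]) array([3.1415, 0.0001, 1.4759])
```

View pics/w19c.png

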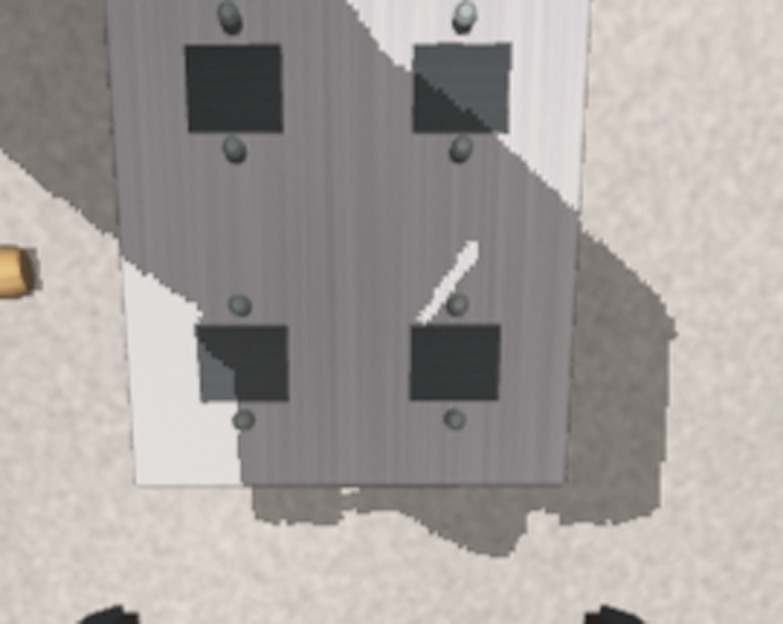

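```bash
cat > jig.py <<'E'
from h import *
np.set_printoptions(precision=4,suppress=True)
# model points (jig frame) for image points; image up ~ +y, right ~ +x
def fit(px,st,z=0.026):
    mod=[];
    for sx,sy in [(-42.5,50),(42.5,50),(-42.5,-50),(42.5,-50)]:
        mod+= [(sx,sy+22),(sx,sy-22)]
    mod=np.array(mod)/1000
    w=ray("wrist",px,z,st)[:,:2]
    H=(mod-mod.mean(0)).T@(w-w.mean(0)); U,S,V=np.linalg.svd(H); R=V.T@U.T
    t=w.mean(0)-R@mod.mean(0); sc=S.sum()/((mod-mod.mean(0))**2).sum()
    return R,t,w-(mod@R.T+t),sc
E
python3 - <<'E'
from jig import *
st=sensors.get_state()
p=np.array([(230,17),(234,150),(464,16),(461,149),(240,305),(244,420),(458,304),(455,420)])/2.9+[190,0]
for z in (.026,.02,.032):
    R,t,e,s=fit(p,st,z); print(z,t,np.degrees(np.arctan2(R[1,0],R[0,0])),"scale",s); print(e*1000)
R,t,e,s=fit(p,st,.026)
for i,m in enumerate([(-.0425,.05),(.0425,.05),(-.0425,-.05),(.0425,-.05)]): print("station",i+1,R@m+t)
E
```

```text
0.026 [ 0.5409 -0.3181] -5.194651485376703 scale 0.9994387027991163
[[ 0.1661  0.0752]
 [-0.1002 -0.2226]
 [-0.1021  0.1188]
 [-0.152  -0.1769]
 [ 0.1624  0.2074]
 [ 0.1387 -0.0072]
 [ 0.0554  0.2875]
 [-0.1681 -0.2822]]
0.02 [ 0.5409 -0.3172] -5.194651485376694 scale 1.0164672054624198
[[-0.4411  1.3638]
 [-0.7799  0.3143]
 [ 0.7283  1.277 ]
 [ 0.6097  0.2296]
 [-0.5992 -0.1986]
 [-0.6912 -1.1635]
 [ 0.7343 -0.2483]
 [ 0.4391 -1.5743]]
0.032 [ 0.5409 -0.3189] -5.194651485376699 scale 0.9824102001358125
[[ 0.7733 -1.2133]
 [ 0.5794 -0.7594]
 [-0.9326 -1.0394]
 [-0.9138 -0.5834]
 [ 0.9239  0.6134]
 [ 0.9685  1.149 ]
 [-0.6235  0.8233]
 [-0.7753  1.0099]]
station 1 [ 0.5031 -0.2644]
station 2 [ 0.5878 -0.2721]
station 3 [ 0.4941 -0.364 ]
station 4 [ 0.5787 -0.3717]
```

The stud fit has residuals under 0.3 mm: jig at (0.541, −0.318), yaw −5.2°. Next I pick plate D.

```bash
python3 -m creep '[[[-0.8,5.7,0,0.6,0],[-0.8,5.7,0,0.6,0],[-0.8,5.7,0,0.6,0],[-0.8,5.7,0,0.6,0],[-0.8,5.7,0,0.6,0]]]'; python3 -m creep '[[[-0.8,5.7,0,0.6,0],[-0.8,5.7,0,0.6,0],[-0.8,5.7,0,0.6,0],[-0.8,5.7,0,0.6,0],[-0.8,5.7,0,0.5,0]]]'; python3 -m creep '[[[-1,5.7,0,0,0],[0,0,-3,0,0],[0,0,-5,0,0],[0,0,0,0,0],[0,0,0,0,0]]]'
python3 - <<'E'
from h import *
np.set_printoptions(precision=4,suppress=True)
st,im=shot("wrist","w20");print(repr(st["position"]),repr(st["tool_rot"]))
E
```

```text
clock: 32.12
position: [0.4937, -0.1464, 0.2186]
tool_rot: [3.141, 0.0, 1.528]
force: [0.2, -0.2, -0.4]
width: 0.046
clock: 32.75
position: [0.4537, 0.1388, 0.2188]
tool_rot: [3.141, -0.0, 1.579]
force: [1.1, 0.0, 0.7]
width: 0.0455
clock: 33.38
position: [0.4448, 0.1941, 0.1398]
tool_rot: [3.141, -0.0, 1.578]
force: [0.5, -0.7, 0.8]
width: 0.0455
array([0.4448, 0.1941, 0.1398]) array([ 3.1408, -0.0003,  1.5783])
```

View pics/w20.png

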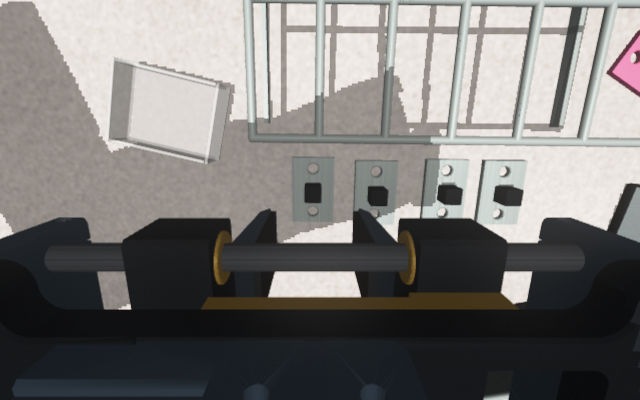

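```bash
python3 -m creep '[[[0,0.1,-4,0,0],[0,0,-4,0,0],[0,0,-2.5,0,0],[0,0,-1.4,0,0],[0,0,0,0,-1]]]'; python3 -m creep '[[[0,0,0,0,-1],[0,0,0,0,-1],[0,0,0,0,-1],[0,0,0,0,-1],[0,0,0,0,-1]]]'; python3 -m creep '[[[0,0,2,0,-1],[0,0,3,0,-1],[0,0,3,0,-1],[0,0,0,0,-1],[0,0,0,0,-1]]]'
python3 - <<'E'
from h import *
np.set_printoptions(precision=4,suppress=True)
st,im=shot("wrist","w21");print(repr(st["position"]),repr(st["tool_rot"]))
E
```

```text
clock: 34.05
position: [0.4446, 0.195, 0.0199]
tool_rot: [3.141, -0.0, 1.578]
force: [-0.5, -0.7, 0.2]
width: 0.038
clock: 34.67
position: [0.4446, 0.1951, 0.0203]
tool_rot: [3.141, -0.0, 1.579]
force: [-1.4, -1.5, 10.2]
width: 0.016
clock: 35.3
position: [0.4438, 0.1948, 0.099]
tool_rot: [-3.141, 0.0, 1.579]
force: [-0.7, -1.3, -1.2]
width: 0.0158
array([0.4438, 0.1948, 0.099 ]) array([-3.1413,  0.0001,  1.5786])
```

View pics/w21.png

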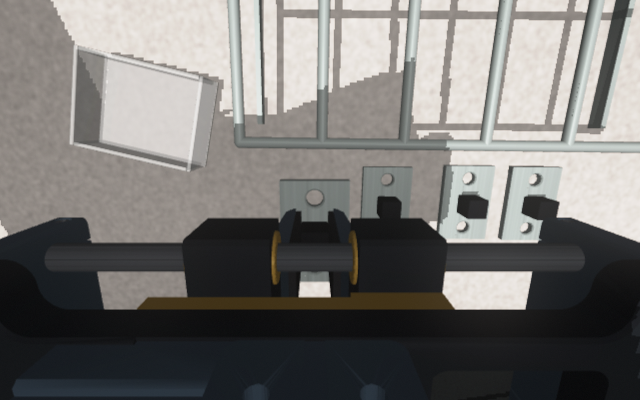

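```bash
cat > hold.py <<'E'
from h import *
import sys
np.set_printoptions(precision=4,suppress=True)
def held(im,st,zg):
    """zg: TCP z at grasp (plate on bench). finds hole of held plate near (315,198)"""
    zt=st["position"][2]-zg+0.006
    g=cv2.cvtColor(im,cv2.COLOR_RGB2GRAY)
    f=6;x0,y0,x1,y1=270,170,360,212
    crop(im,x0,y0,x1,y1,8,"pics/held.png")
    return zt
def rel(st,uv,z):
    p=ray("wrist",uv,z,st)[:,:2]-st["position"][:2]; yaw=st["tool_rot"][2]
    u=np.array([np.cos(yaw),np.sin(yaw)]); v=np.array([np.sin(yaw),-np.cos(yaw)])
    return np.c_[p@u,p@v]*1000   # mm along tool x, tool y
E
python3 - <<'E'
from hold import *
st=sensors.get_state(); im=cv2.imread("pics/w21.png")[:,:,::-1]
held(im,st,.0203)
E
```

```text
(no output)
```

View pics/held.png

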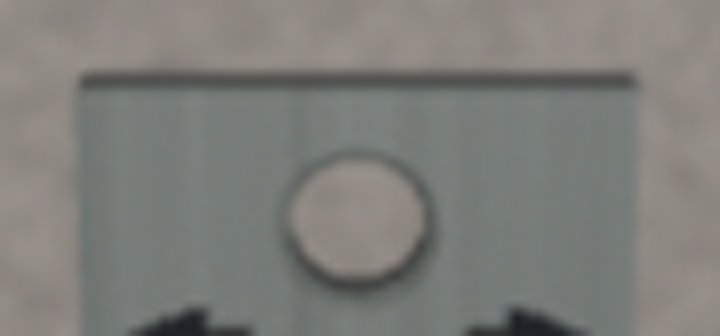

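Run:
```python
from hold import *
st=sensors.get_state()
z=st["position"][2]-.0203+.006
p=np.array([(359,221),(80,86),(636,84),(78,330),(638,330)])/8+[270,170]
print(rel(st,p,z))
```

```text
[[ 23.3113   0.8383]
 [ 33.5749 -19.8162]
 [ 33.7678  21.307 ]
 [ 14.7727 -20.4632]
 [ 14.8223  22.0049]]
```

```bash
python3 -m creep '[[[0.49,-5.6,0,-0.56,-1],[0.49,-5.6,0,-0.56,-1],[0.49,-5.6,0,-0.56,-1],[0.49,-5.6,0,-0.56,-1],[0.49,-5.6,0,-0.56,-1]]]'; python3 -m creep '[[[0.49,-5.6,0,-0.56,-1],[0.49,-5.6,0,-0.56,-1],[0.49,-5.6,0,-0.56,-1],[0.49,-5.6,0,-0.56,-1],[0.49,-5.6,0,-0.56,-1]]]'; python3 -m creep '[[[0,0,-2,0,-1],[0,0,-2,0,-1],[0,0,0,0,-1],[0,0,0,0,-1],[0,0,0,0,-1]]]'
python3 - <<'E'
from hold import *
st,im=shot("wrist","w22");print(repr(st["position"]),repr(st["tool_rot"]),st["width"])
crop(im,250,140,380,230,6,"pics/w22c.png")
E
```

```text
clock: 35.98
position: [0.4679, -0.0868, 0.0984]
tool_rot: [-3.14, -0.0, 1.529]
force: [0.9, 1.0, -1.7]
width: 0.0158
clock: 36.6
position: [0.4924, -0.3666, 0.0979]
tool_rot: [-3.14, -0.001, 1.48]
force: [1.0, 1.1, -1.2]
width: 0.0154
clock: 37.22
position: [0.4936, -0.3648, 0.0601]
tool_rot: [3.141, 0.001, 1.482]
force: [-0.5, 0.1, -0.3]
width: 0.0159
array([ 0.4936, -0.3648,  0.0601]) array([3.1408, 0.0005, 1.4816]) 0.015869093773667377
```

View pics/w22c.png

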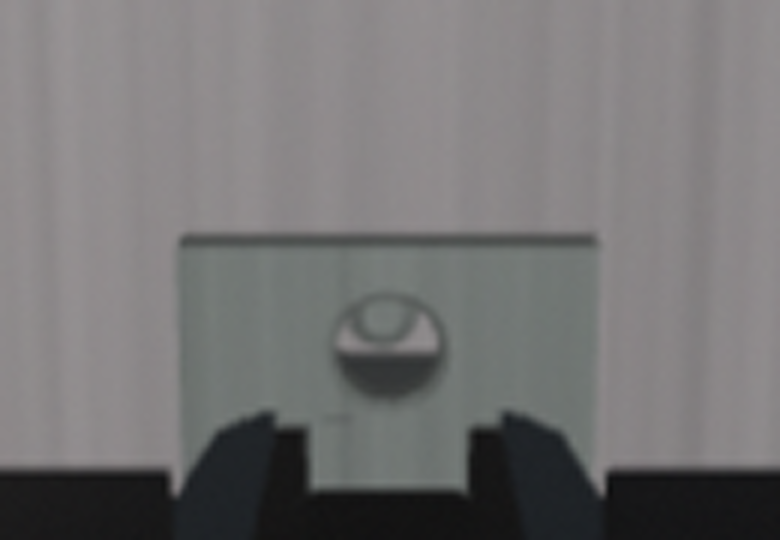

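Run:
```python
from hold import *
st=sensors.get_state()
o=[250,140]
print("hole",rel(st,np.array([(390,346)])/6+o,.0458))
print("stud top",rel(st,np.array([(385,319)])/6+o,.032))
im=cv2.imread("pics/w22.png")[:,:,::-1];crop(im,300,182,330,212,24,"pics/w22d.png")
```

```text
hole [[23.3163  0.9404]]
stud top [[22.8992  0.4497]]
```

View pics/w22d.png

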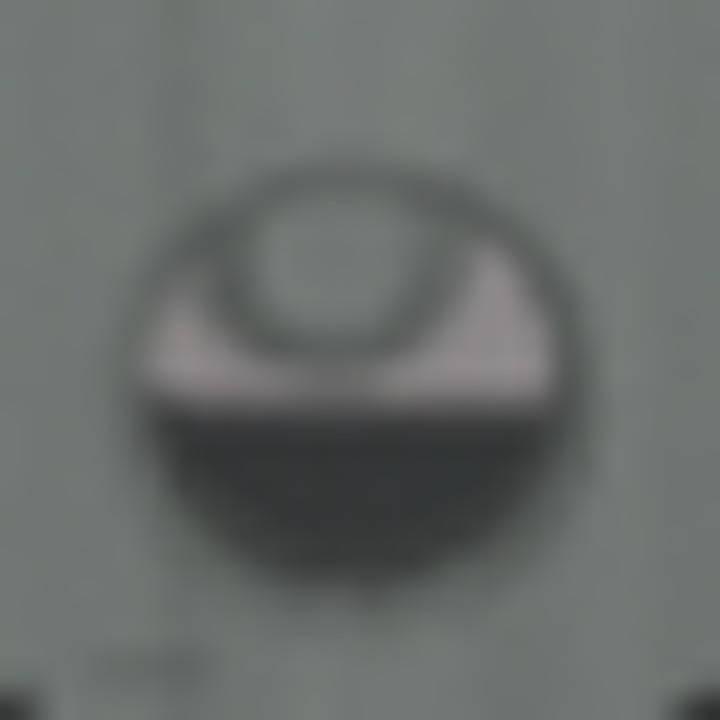

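```bash
python3 -m creep '[[[-0.04,-0.04,-0.4,0,-1],[0,0,-0.4,0,-1],[0,0,-0.4,0,-1],[0,0,-0.4,0,-1],[0,0,-0.3,0,-1]]]'
python3 - <<'E'
from hold import *
st,im=shot("wrist","w23");print(repr(st["position"]),repr(st["tool_rot"]),st["width"],st["force"],st["ft_torque"])
crop(im,250,140,380,230,6,"pics/w23c.png")
E
```

```text
clock: 37.9
position: [0.4927, -0.3654, 0.0402]
tool_rot: [-3.141, -0.0, 1.481]
force: [-9.4, 6.4, 40.7]
width: 0.0157
array([ 0.4927, -0.3654,  0.0402]) array([-3.1413, -0.0002,  1.4808]) 0.015740526291657425 [-9.4033  6.3691 40.7399] [ 1.0805  1.7752 -0.0494]
```

View pics/w23c.png

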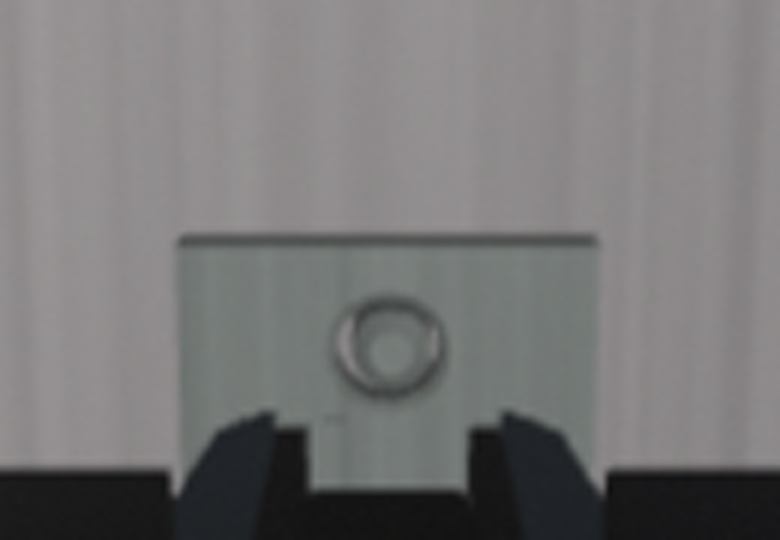

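```bash
python3 -m creep '[[[0,0,0,0,0],[0,0,0,0,0],[0,0,0,0,0],[0,0,1,0,0],[0,0,4,0,0]]]'; python3 -m creep '[[[0.2,6,6,0.5,0],[0.2,6,6,0.5,0],[0.2,6,0,0.5,0],[0.2,6,0,0.5,0],[0.2,6,0,0.5,0]]]'
python3 - <<'E'
from hold import *
st,im=shot("side","s24");crop(im,330,280,480,400,5,"pics/s24c.png")
E
```

```text
clock: 38.58
position: [0.4917, -0.3647, 0.0898]
tool_rot: [-3.139, -0.002, 1.481]
force: [1.0, -0.3, 0.8]
width: 0.0456
clock: 39.2
position: [0.5016, -0.0954, 0.1798]
tool_rot: [3.14, 0.0, 1.524]
force: [0.5, 0.1, 0.7]
width: 0.0457
```

View pics/s24c.png

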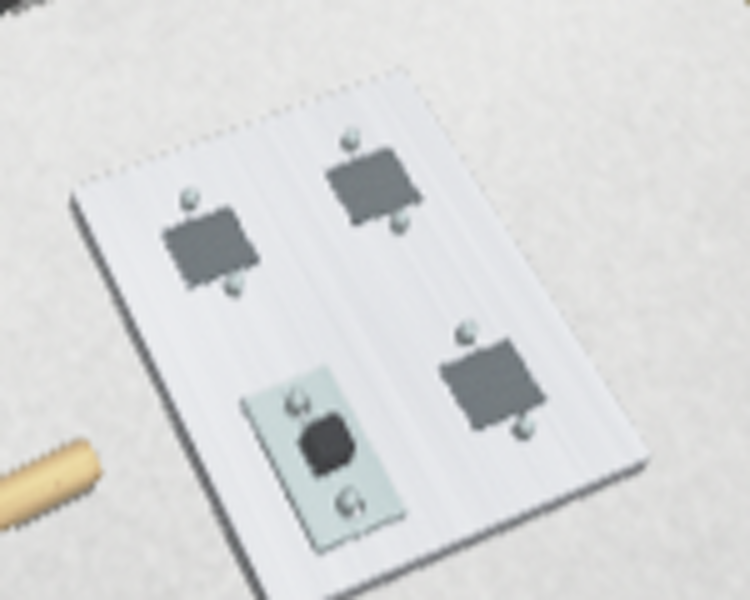

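Plate D is seated flush with both studs through it. Next is C.

```bash
python3 -m creep '[[[0.1,5.7,0,0.7,0],[0.1,5.7,0,0.7,0],[0.1,5.7,0,0.7,0],[0.1,5.7,0,0.7,0],[0.1,5.7,0,0.6,0]]]'; python3 -m creep '[[[0,0,-2,0,0],[0,0,-2,0,0],[0,0,0,0,0],[0,0,0,0,0],[0,0,0,0,0]]]'
python3 - <<'E'
from hold import *
st,im=shot("wrist","w25");print(repr(st["position"]),repr(st["tool_rot"]))
crop(im,220,130,420,240,4,"pics/w25c.png")
E
```

```text
clock: 39.88
position: [0.5066, 0.1898, 0.1796]
tool_rot: [3.141, -0.0, 1.584]
force: [1.2, -0.9, 0.5]
width: 0.0459
clock: 40.5
position: [0.5072, 0.1879, 0.1398]
tool_rot: [3.14, -0.0, 1.584]
force: [1.2, 1.0, -0.0]
width: 0.0457
array([0.5072, 0.1879, 0.1398]) array([ 3.1403, -0.0004,  1.5835])
```

View pics/w25c.png

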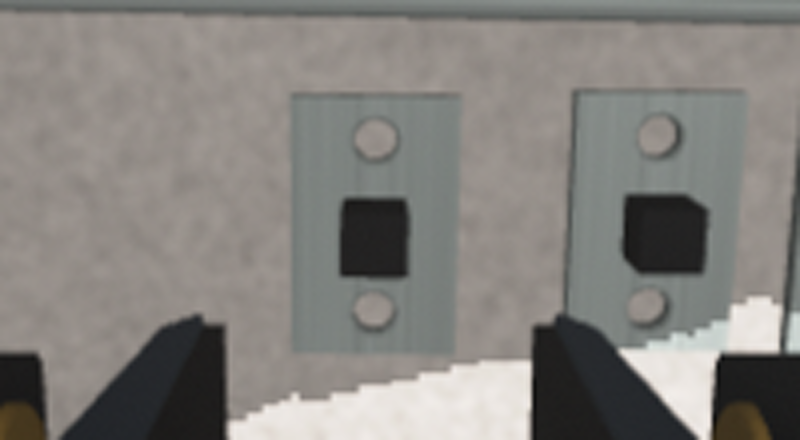

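```bash
python3 -m creep '[[[0,0.46,-4,0,0],[0,0,-4,0,0],[0,0,-2.5,0,0],[0,0,-1.4,0,0],[0,0,0,0,-1]]]'; python3 -m creep '[[[0,0,0,0,-1],[0,0,0,0,-1],[0,0,0,0,-1],[0,0,0,0,-1],[0,0,0,0,-1]]]'; python3 -m creep '[[[0,0,2,0,-1],[0,0,3,0,-1],[0,0,3,0,-1],[0,0,0,0,-1],[0,0,0,0,-1]]]'
python3 - <<'E'
from hold import *
st,im=shot("wrist","w26");print(repr(st["position"]),repr(st["tool_rot"]))
crop(im,270,170,360,212,8,"pics/w26c.png")
E
```

```text
clock: 41.18
position: [0.5066, 0.1924, 0.0196]
tool_rot: [-3.141, 0.0, 1.584]
force: [0.4, -0.5, 0.2]
width: 0.0386
clock: 41.8
position: [0.5072, 0.1927, 0.0206]
tool_rot: [3.141, -0.0, 1.584]
force: [-0.9, -0.3, 8.8]
width: 0.0155
clock: 42.42
position: [0.5063, 0.1924, 0.0993]
tool_rot: [-3.141, 0.0, 1.584]
force: [0.8, -0.1, -1.1]
width: 0.0158
array([0.5063, 0.1924, 0.0993]) array([-3.1412,  0.0001,  1.5838])
```

View pics/w26c.png

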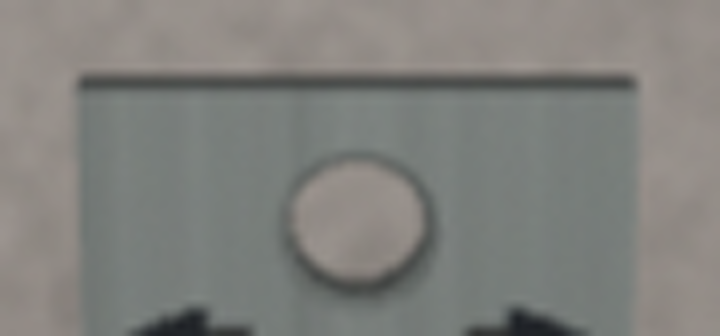

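```bash
python3 -m creep '[[[-0.05,-5,0,-0.6,-1],[-0.05,-5,0,-0.6,-1],[-0.05,-5,0,-0.6,-1],[-0.05,-5,0,-0.6,-1],[-0.05,-5,0,-0.6,-1]]]'; python3 -m creep '[[[-0.05,-5,0,-0.6,-1],[-0.05,-5,0,-0.6,-1],[-0.05,-5,0,-0.6,-1],[-0.06,-5,0,-0.6,-1],[-0.05,-0.83,0,-0.5,-1]]]'; python3 -m creep '[[[0,0,-2,0,-1],[0,0,-1.9,0,-1],[0,0,0,0,-1],[0,0,0,0,-1],[0,0,0,0,-1]]]'
python3 - <<'E'
from hold import *
st,im=shot("wrist","w27");print(repr(st["position"]),repr(st["tool_rot"]),st["width"])
crop(im,300,182,330,212,20,"pics/w27d.png")
E
```

```text
clock: 43.1
position: [0.5034, -0.059, 0.0988]
tool_rot: [-3.14, -0.0, 1.531]
force: [-0.4, -0.9, -0.7]
width: 0.0157
clock: 43.72
position: [0.501, -0.2681, 0.0987]
tool_rot: [-3.141, -0.0, 1.478]
force: [0.7, 0.5, -0.9]
width: 0.0158
clock: 44.35
position: [0.502, -0.2657, 0.0613]
tool_rot: [3.141, 0.0, 1.481]
force: [-0.5, -0.1, -0.7]
width: 0.0154
array([ 0.502 , -0.2657,  0.0613]) array([3.1409, 0.0003, 1.4813]) 0.015372821955940967
```

View pics/w27d.png

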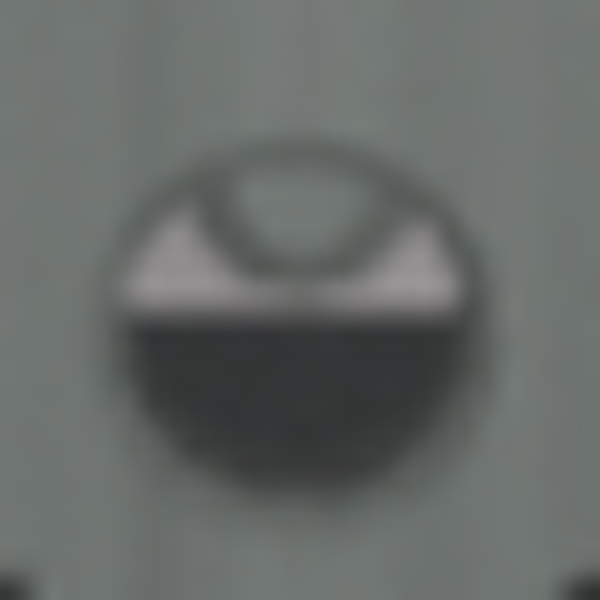

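```bash
python3 -m creep '[[[0,0,-0.5,0,-1],[0,0,-0.5,0,-1],[0,0,-0.5,0,-1],[0,0,-0.4,0,-1],[0,0,-0.1,0,-1]]]'
python3 - <<'E'
from hold import *
st,im=shot("wrist","w28");print(repr(st["position"]),repr(st["tool_rot"]),st["width"],st["force"],st["ft_torque"])
crop(im,250,140,380,230,6,"pics/w28c.png")
E
```

```text
clock: 45.02
position: [0.5017, -0.2656, 0.0407]
tool_rot: [-3.141, -0.0, 1.481]
force: [-1.7, 6.9, 16.2]
width: 0.0159
array([ 0.5017, -0.2656,  0.0407]) array([-3.1415, -0.0003,  1.4807]) 0.015880621038464462 [-1.693   6.9095 16.1645] [1.2645 0.3821 0.0073]
```

View pics/w28c.png

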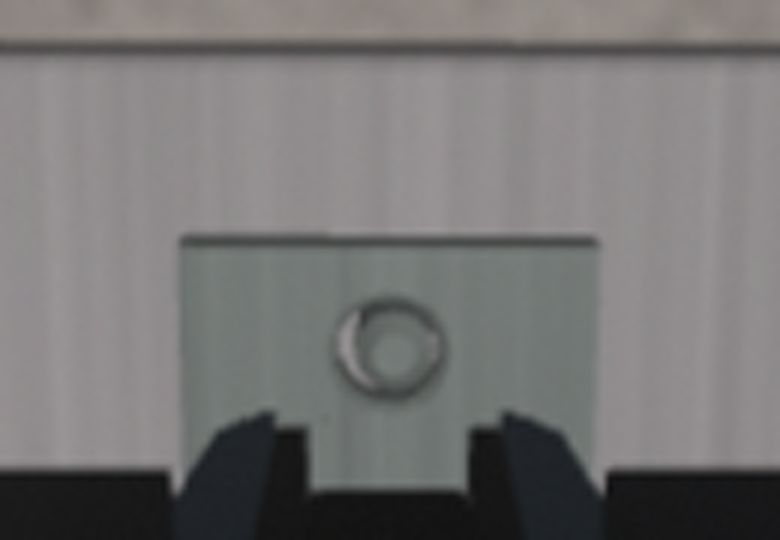

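Plate C is down. I release it and go for B at (0.5777, 0.1943).

```bash
python3 -m creep '[[[0,0,0,0,0],[0,0,0,0,0],[0,0,0,0,0],[0,0,1,0,0],[0,0,4,0,0]]]'; python3 -m creep '[[[0.8,5,5,0.7,0],[0.8,5,3,0.7,0],[0.8,5,0,0.7,0],[0.8,5,0,0.7,0],[0.8,5,0,0.7,0]]]'; python3 -m creep '[[[0.8,5,0,0.7,0],[0.8,5,0,0.6,0],[0.8,5,-1,0.5,0],[0.8,5,-1,0.2,0],[0.4,0.6,-1,0,0]]]'
python3 - <<'E'
from hold import *
st,im=shot("wrist","w29");print(repr(st["position"]),repr(st["tool_rot"]))
crop(im,220,130,420,240,4,"pics/w29c.png")
st,im=shot("side","s29");crop(im,330,280,480,400,5,"pics/s29c.png")
E
```

```text
clock: 45.7
position: [0.5004, -0.2652, 0.0903]
tool_rot: [-3.138, -0.001, 1.481]
force: [0.1, -0.4, -0.1]
width: 0.0455
clock: 46.32
position: [0.5408, -0.0203, 0.1657]
tool_rot: [3.141, 0.0, 1.542]
force: [0.9, -0.9, 0.0]
width: 0.0457
clock: 46.95
position: [0.5769, 0.1867, 0.1351]
tool_rot: [3.141, -0.0, 1.58]
force: [-0.5, -0.9, 0.2]
width: 0.0454
array([0.5769, 0.1867, 0.1351]) array([ 3.1406, -0.0004,  1.5797])
```

View pics/w29c.png

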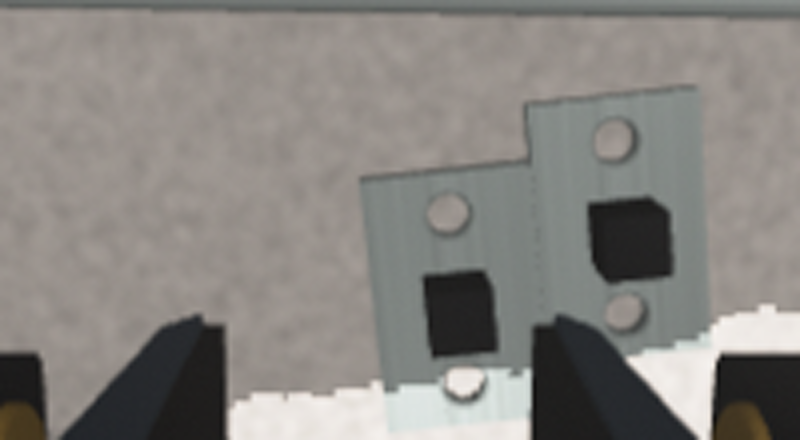

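View pics/s29c.png

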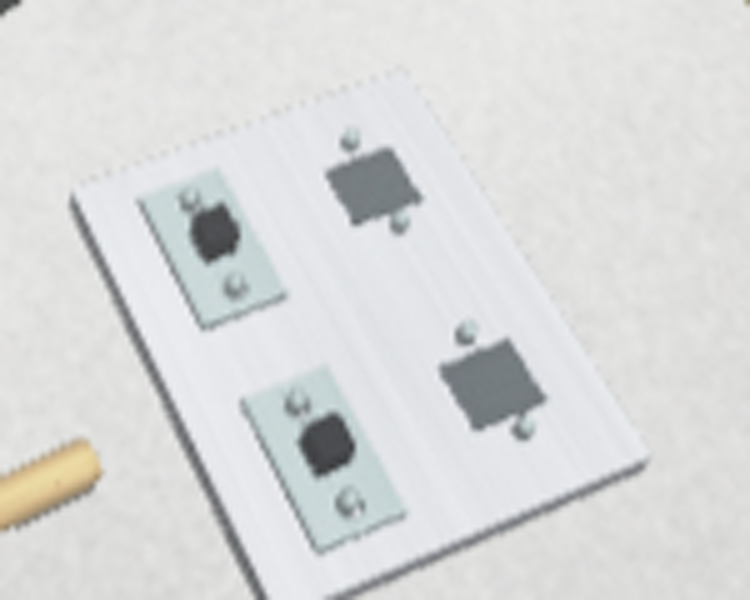

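The knock has happened: plate B now rests against plate A, rotated about 5°. I measure both again.

Run:
```python
from hold import *
st=sensors.get_state()
for n,p in dict(B=[(449,213),(465,384)],A=[(616,139),(627,312)]).items():
    w=ray("wrist",np.array(p)/4+[220,130],0.006,st); d=w[0]-w[1]
    print(n,w.mean(0)[:2],np.linalg.norm(d),"yaw",np.degrees(np.arctan2(-d[0],d[1])), "move", w.mean(0)[:2]-st["position"][:2])
print(np.degrees(st["tool_rot"][2]))
```

```text
B [0.5966 0.1723] 0.04445765493085836 yaw 6.526012404568612 move [ 0.0204 -0.0122]
A [0.6366 0.1912] 0.04367067580988551 yaw 6.787221850863704 move [0.0604 0.0068]
90.41503708867724
```

```bash
python3 -m creep '[[[2.0,-1.2,0,6.1,-0.3],[0,0,-4,0,-0.3],[0,0,-4,0,-0.3],[0,0,-2,0,-0.3],[0,0,0,0,-0.3]]]'
python3 - <<'E'
from hold import *
st,im=shot("wrist","w30");print(repr(st["position"]),repr(st["tool_rot"]),st["width"])
crop(im,220,120,420,300,4,"pics/w30c.png")
E
```

```text
clock: 47.68
position: [0.5961, 0.1713, 0.0342]
tool_rot: [-3.14, 0.0, 1.683]
force: [0.2, -0.8, 0.0]
width: 0.0319
array([0.5961, 0.1713, 0.0342]) array([-3.1398,  0.0003,  1.6826]) 0.03185518693035307
```

View pics/w30c.png

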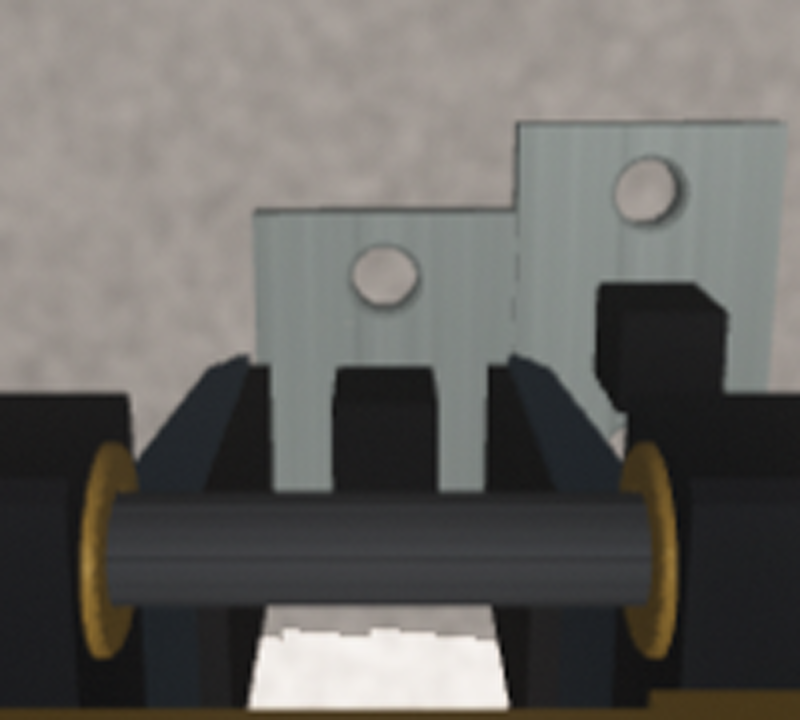

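```bash
python3 -m creep '[[[0,0,-1,0,-0.3],[0,0,-0.4,0,-0.3],[0,0,0,0,-0.3],[0,0,0,0,-1],[0,0,0,0,-1]]]'; python3 -m creep '[[[0,0,0,0,-1],[0,0,0,0,-1],[0,0,0,0,-1],[0,0,2,0,-1],[0,0,3,0,-1]]]'; python3 -m creep '[[[0,0,3,0,-1],[0,0,0,0,-1],[0,0,0,0,-1],[0,0,0,0,-1],[0,0,0,0,-1]]]'
python3 - <<'E'
from hold import *
st,im=shot("wrist","w31");print(repr(st["position"]),repr(st["tool_rot"]))
crop(im,270,170,360,212,8,"pics/w31c.png")
E
```

```text
clock: 48.35
position: [0.5967, 0.1722, 0.0209]
tool_rot: [3.141, -0.0, 1.683]
force: [-0.5, 0.6, 1.6]
width: 0.0158
clock: 48.98
position: [0.596, 0.1719, 0.0714]
tool_rot: [-3.14, 0.0, 1.683]
force: [0.7, 0.4, -1.2]
width: 0.0156
clock: 49.6
position: [0.5961, 0.172, 0.0999]
tool_rot: [-3.14, 0.0, 1.683]
force: [-0.0, -0.3, -0.9]
width: 0.0159
array([0.5961, 0.172 , 0.0999]) array([-3.1403,  0.0002,  1.6832])
```

View pics/w31c.png

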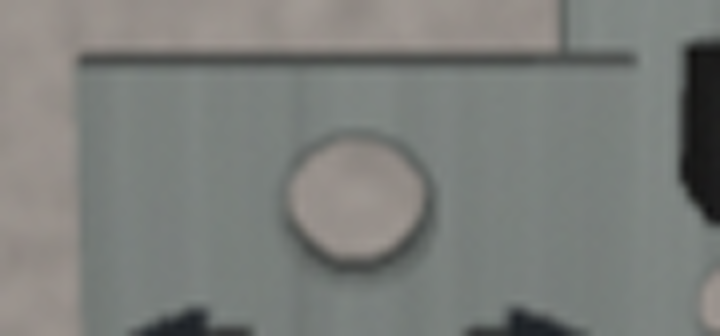

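```bash
python3 -m creep '[[[-0.11,-5,0,-1.3,-1],[-0.11,-5,0,-1.3,-1],[-0.11,-5,0,-1.3,-1],[-0.11,-5,0,-1.3,-1],[-0.11,-5,0,-1.3,-1]]]'; python3 -m creep '[[[-0.11,-5,0,-1.3,-1],[-0.11,-5,0,-1.3,-1],[-0.11,-5,0,-1.3,-1],[-0.12,-4.7,0,-1.2,-1],[0,0,0,0,-1]]]'; python3 -m creep '[[[0,0,-2,0,-1],[0,0,-1.9,0,-1],[0,0,0,0,-1],[0,0,0,0,-1],[0,0,0,0,-1]]]'
python3 - <<'E'
from hold import *
st,im=shot("wrist","w32");print(repr(st["position"]),repr(st["tool_rot"]),st["width"])
crop(im,300,180,330,210,20,"pics/w32d.png")
E
```

```text
clock: 50.28
position: [0.5908, -0.0795, 0.1005]
tool_rot: [-3.141, -0.0, 1.569]
force: [0.3, 0.5, -1.7]
width: 0.0155
clock: 50.9
position: [0.5864, -0.2777, 0.1004]
tool_rot: [3.141, 0.0, 1.478]
force: [-0.2, 0.3, -1.1]
width: 0.0157
clock: 51.52
position: [0.587, -0.2748, 0.0622]
tool_rot: [3.141, 0.0, 1.481]
force: [0.5, -0.0, -1.4]
width: 0.0155
array([ 0.587 , -0.2748,  0.0622]) array([3.1408, 0.0003, 1.4812]) 0.015490133282209561
```

View pics/w32d.png

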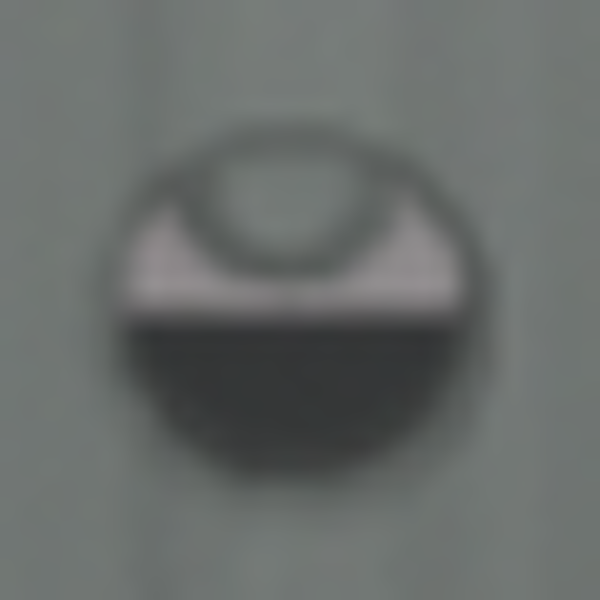

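```bash
python3 -m creep '[[[-0.03,0,-0.5,0,-1],[0,0,-0.5,0,-1],[0,0,-0.5,0,-1],[0,0,-0.5,0,-1],[0,0,-0.15,0,-1]]]'
python3 - <<'E'
from hold import *
st,im=shot("wrist","w33");print(repr(st["position"]),repr(st["tool_rot"]),st["width"],st["force"],st["ft_torque"])
crop(im,250,140,380,230,6,"pics/w33c.png")
E
```

```text
clock: 52.2
position: [0.5862, -0.2749, 0.0408]
tool_rot: [-3.141, -0.0, 1.481]
force: [-12.2, 4.9, 32.6]
width: 0.0158
array([ 0.5862, -0.2749,  0.0408]) array([-3.1406, -0.0003,  1.4809]) 0.01576752820690493 [-12.1859   4.9441  32.6403] [1.0136 2.3203 0.0034]
```

View pics/w33c.png

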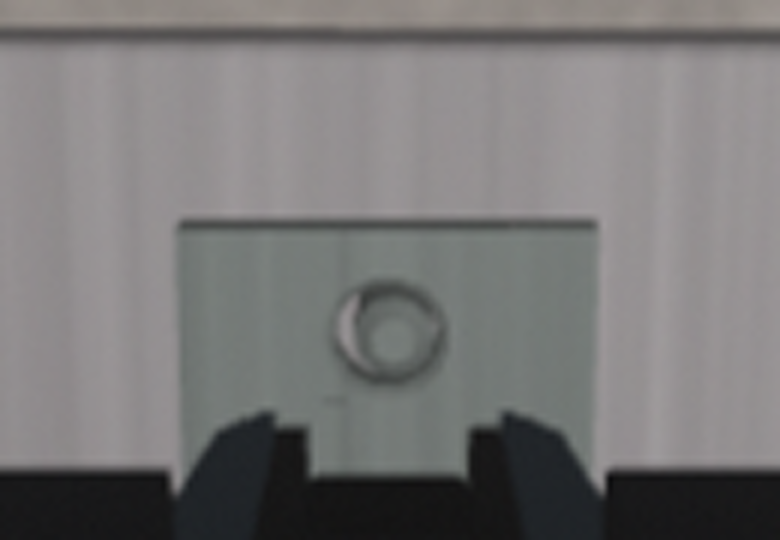

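```bash
python3 -m creep '[[[0,0,0,0,0],[0,0,0,0,0],[0,0,0,0,0],[0,0,1,0,0],[0,0,4,0,0]]]'; python3 -m creep '[[[0.5,4.6,5,1.2,0],[0.5,4.6,3,1.2,0],[0.5,4.6,0,1.2,0],[0.5,4.6,0,1.2,0],[0.5,4.6,0,1.2,0]]]'; python3 -m creep '[[[0.5,4.6,0,1.2,0],[0.5,4.6,0,1.2,0],[0.5,4.6,-1,1.2,0],[0.5,4.6,-1,1.2,0],[0.5,4.6,-1,1.1,0]]]'
python3 - <<'E'
from hold import *
st,im=shot("wrist","w34");print(repr(st["position"]),repr(st["tool_rot"]))
crop(im,220,130,420,240,4,"pics/w34c.png")
st,im=shot("side","s34");crop(im,330,280,480,400,5,"pics/s34c.png")
E
```

```text
clock: 52.88
position: [0.5851, -0.2742, 0.0894]
tool_rot: [-3.138, -0.001, 1.481]
force: [0.6, -0.2, 0.3]
width: 0.0455
clock: 53.5
position: [0.611, -0.0472, 0.167]
tool_rot: [3.141, 0.0, 1.586]
force: [0.4, 0.1, -0.7]
width: 0.0456
clock: 54.12
position: [0.6361, 0.1829, 0.1366]
tool_rot: [3.141, -0.0, 1.689]
force: [0.8, -0.3, 0.0]
width: 0.0454
array([0.6361, 0.1829, 0.1366]) array([ 3.1409, -0.0001,  1.6892])
```

View pics/w34c.png

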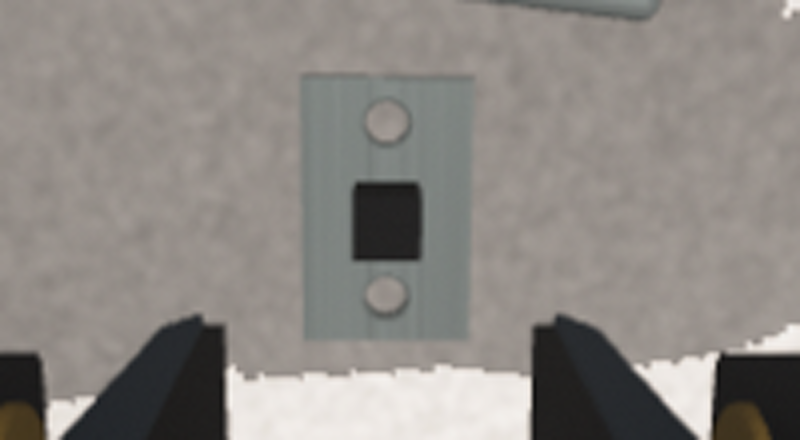

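View pics/s34c.png

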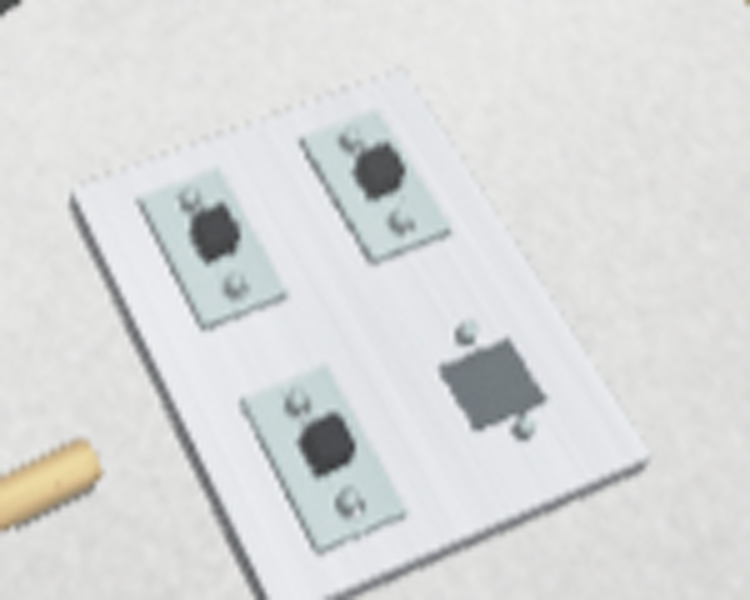

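Run:
```python
from hold import *
st=sensors.get_state()
w=ray("wrist",np.array([(388,121),(386,295)])/4+[220,130],0.006,st); d=w[0]-w[1]
print(w.mean(0)[:2],np.linalg.norm(d),"yaw",np.degrees(np.arctan2(-d[0],d[1])), "move", w.mean(0)[:2]-st["position"][:2],np.degrees(st["tool_rot"][2]),st["position"])
```

```text
[0.6373 0.1954] 0.04361388781297752 yaw 6.456289914236348 move [0.0016 0.0106] 96.94170380218414 [0.6357 0.1848 0.1358]
```

```bash
python3 -m creep '[[[0.12,0.85,-4,-0.4,0],[0,0,-4,0,0],[0,0,-2.5,0,0],[0,0,-1,0,0],[0,0,0,0,-1]]]'; python3 -m creep '[[[0,0,0,0,-1],[0,0,0,0,-1],[0,0,0,0,-1],[0,0,0,0,-1],[0,0,0,0,-1]]]'; python3 -m creep '[[[0,0,2,0,-1],[0,0,3,0,-1],[0,0,3,0,-1],[0,0,0,0,-1],[0,0,0,0,-1]]]'
python3 - <<'E'
from hold import *
st,im=shot("wrist","w35");print(repr(st["position"]),repr(st["tool_rot"]))
crop(im,270,170,360,212,8,"pics/w35c.png")
E
```

```text
clock: 54.85
position: [0.6372, 0.1895, 0.0214]
tool_rot: [-3.141, 0.0, 1.681]
force: [0.6, -0.6, -0.7]
width: 0.0384
clock: 55.48
position: [0.6376, 0.1899, 0.0221]
tool_rot: [3.141, -0.0, 1.682]
force: [-1.6, -1.2, 7.1]
width: 0.0156
clock: 56.1
position: [0.6368, 0.1898, 0.1011]
tool_rot: [-3.141, -0.0, 1.682]
force: [0.2, -0.5, -1.0]
width: 0.0159
array([0.6368, 0.1898, 0.1011]) array([-3.1415, -0.    ,  1.6815])
```

View pics/w35c.png

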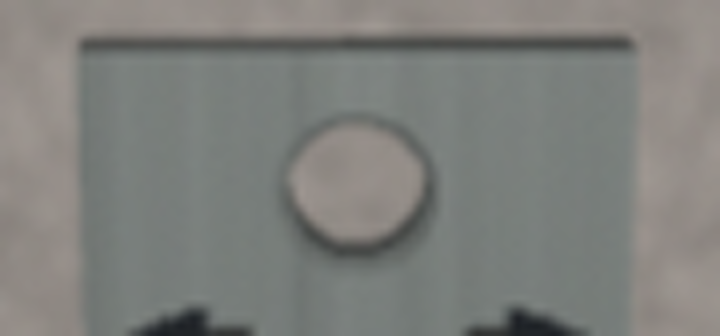

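```bash
python3 -m creep '[[[-0.6,-5.65,0,-1.15,-1],[-0.6,-5.65,0,-1.15,-1],[-0.6,-5.65,0,-1.15,-1],[-0.6,-5.65,0,-1.15,-1],[-0.6,-5.65,0,-1.15,-1]]]'; python3 -m creep '[[[-0.6,-5.65,0,-1.15,-1],[-0.6,-5.65,0,-1.15,-1],[-0.6,-5.65,0,-1.15,-1],[-0.6,-5.65,0,-1.15,-1],[-0.6,-5.65,0,-1.15,-1]]]'; python3 -m creep '[[[0,0,-2,0,-1],[0,0,-1.9,0,-1],[0,0,0,0,-1],[0,0,0,0,-1],[0,0,0,0,-1]]]'
python3 - <<'E'
from hold import *
st,im=shot("wrist","w36");print(repr(st["position"]),repr(st["tool_rot"]),st["width"])
crop(im,300,178,330,208,20,"pics/w36d.png")
E
```

```text
clock: 56.78
position: [0.6061, -0.0943, 0.1001]
tool_rot: [-3.14, -0.0, 1.581]
force: [1.0, -0.1, -1.0]
width: 0.0156
clock: 57.4
position: [0.5761, -0.3767, 0.0998]
tool_rot: [-3.14, -0.001, 1.48]
force: [1.3, -0.2, -0.8]
width: 0.0158
clock: 58.02
position: [0.5777, -0.3748, 0.0628]
tool_rot: [3.141, 0.0, 1.482]
force: [-0.2, -0.1, -1.5]
width: 0.0156
array([ 0.5777, -0.3748,  0.0628]) array([3.1408, 0.0005, 1.4817]) 0.015576613872414278
```

View pics/w36d.png

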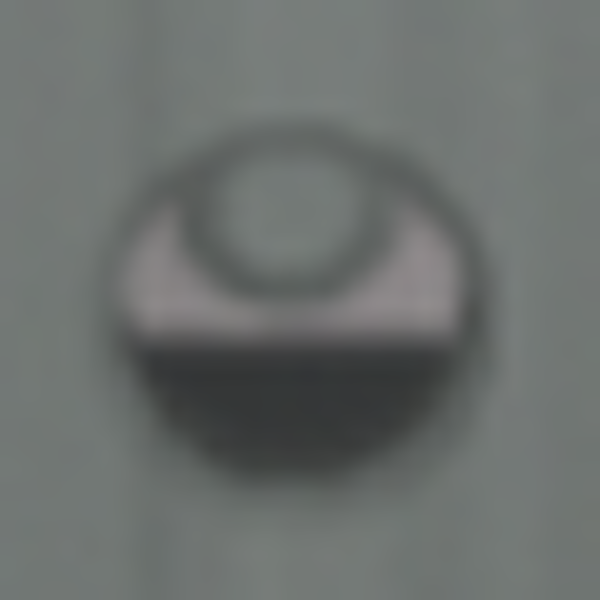

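```bash
python3 -m creep '[[[-0.04,-0.06,-0.5,0,-1],[0,0,-0.5,0,-1],[0,0,-0.5,0,-1],[0,0,-0.45,0,-1],[0,0,-0.15,0,-1]]]'
python3 - <<'E'
from hold import *
st,im=shot("wrist","w37");print(repr(st["position"]),repr(st["tool_rot"]),st["width"],st["force"],st["ft_torque"])
crop(im,250,140,380,230,6,"pics/w37c.png")
E
```

```text
clock: 58.7
position: [0.5768, -0.3757, 0.0419]
tool_rot: [-3.141, -0.001, 1.481]
force: [-9.6, 9.9, 32.8]
width: 0.0157
array([ 0.5768, -0.3757,  0.0419]) array([-3.1409, -0.0006,  1.4808]) 0.015676637488813473 [-9.646   9.9006 32.8038] [ 1.8567  1.7899 -0.0544]
```

View pics/w37c.png

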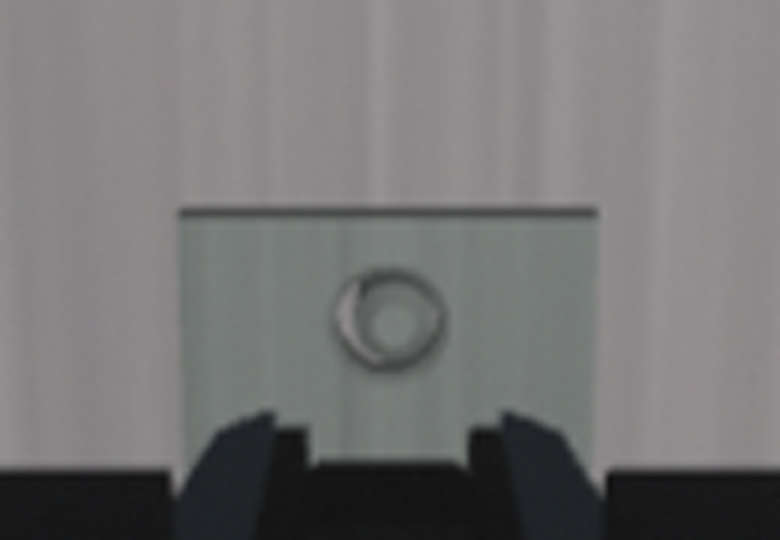

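Seated. I release, rise, and move back toward the mat for final checks.

```bash
python3 -m creep '[[[0,0,0,0,0],[0,0,0,0,0],[0,0,0,0,0],[0,0,1,0,0],[0,0,4,0,0]]]'; python3 -m creep '[[[0,-1,6,0,0],[0,-2,6,0,0],[0,-2,6,0,0],[0,-2,0,0,0],[0,0,0,0,0]]]'; python3 -m creep '[[[0,0,0,0,0],[0,0,0,0,0],[0,0,0,0,0],[0,0,0,0,0],[0,0,0,0,0]]]'
python3 - <<'E'
from hold import *
st,im=shot("wrist","w38");print(st["position"],st["dq"])
st,im=shot("side","s38");crop(im,280,180,480,400,3.6,"pics/s38c.png")
st,im=shot("top","t38")
E
```

```text
clock: 59.38
position: [0.5755, -0.375, 0.0901]
tool_rot: [-3.138, -0.002, 1.481]
force: [-0.5, 1.2, 0.0]
width: 0.0457
clock: 60.0
position: [0.5763, -0.4462, 0.2697]
tool_rot: [3.141, 0.0, 1.48]
force: [1.0, -0.4, -0.7]
width: 0.0455
clock: 60.62
position: [0.5767, -0.4452, 0.2696]
tool_rot: [-3.142, -0.0, 1.481]
force: [0.0, -0.2, -0.3]
width: 0.0457
[ 0.5767 -0.4452  0.2696] [-0.0014  0.0009  0.0001  0.0013  0.0022  0.0004]
```

View pics/s38.png

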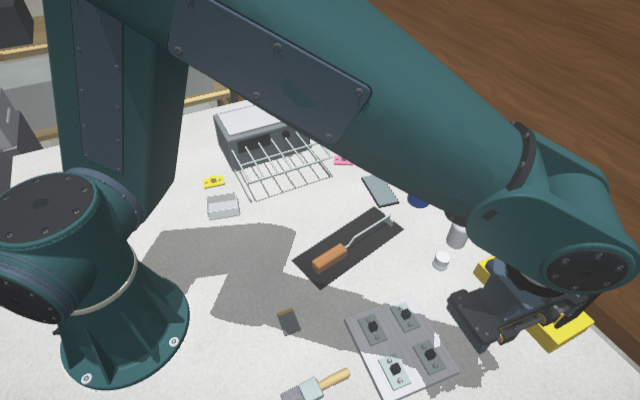

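View pics/s38c.png

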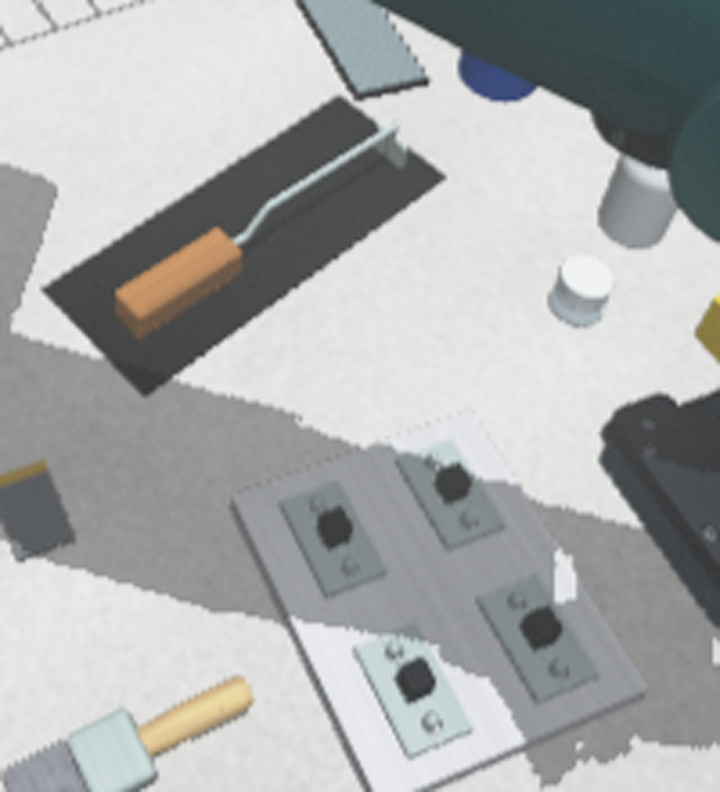

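View pics/w38.png

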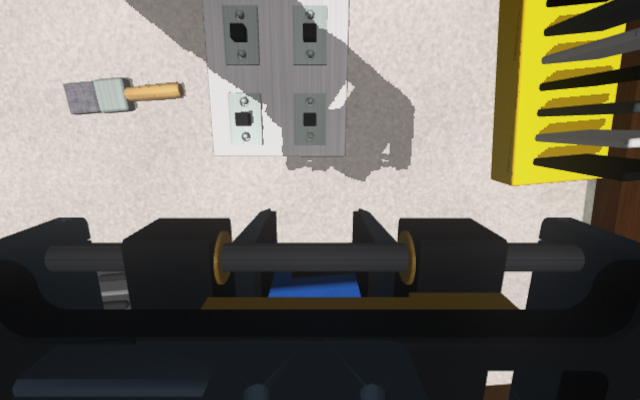

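View pics/t38.png

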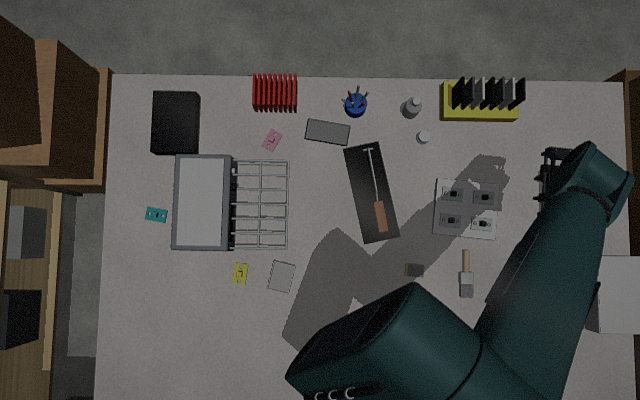

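All four plates are on the jig with their studs showing through, the rod is on its mat, and the bystanders haven't moved. Handing in.

Run:
```python
from station import job
print(job.close_job())
```

```text
the job is handed in; nothing more can be done
None
```

All four plates are out from under the guard and seated on the jig studs. The rod is back on its mat, and I handed the job in at about 61 s of the 210 s.

**Last checks:**
- **Plates:** the final pictures show both studs through every plate. At release the tool height was within 0.3 mm of flush.
- **Rod and bystanders:** the rod's handle and hook are both well inside the mat. The tub, slab, cell, jar and brush, and the look-alikes, look unmoved. The arm ended clear of everything.

**What went wrong or disagreed:**
- **Rod droop:** in the first grip the rod sagged about 6° and its blade pushed one plate about 40 mm deeper under the guard. I set the rod down, regripped it nearer its centre of mass, and all four then came out cleanly.
- **Knocked plate:** one plate was knocked against its neighbour partway through. I measured both again and placed them normally.
- **Top camera:** it read about 9 mm low in x compared with the arm and the side view, so I used relative and wrist-camera measurements for the fits.
- **Not checked:** the hand-in gives no verdict, and flushness was judged from the pictures and tool heights only.

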